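# Close the connector carrier and hold it up for inspection

### The job

Lower the loose orange cover plate over the two pins of the carrier's empty bed until it lies flush, and let go of it while the carrier still sits on its blue rest. Then grip the carrier by its black handle, lift it straight up until its underside is about 10 cm above the rest, and finish while still holding it there, steady and level, over the rest with both covers flush. Leave the other things on the bench where they are.

Things in the scene. Friction and masses are not known exactly. Their poses are not given: they have to be found in the camera images.
- rest: Fixed blue block with a black rubber top, 64 x 180 x 20 mm high, that carries the carrier. Origin at the centre of its underside, on the bench top; y along its length. It may stand on the left or the right half of the bench at any yaw.
- rest_top (a point): Centre of the rest's top face, 20 mm above the bench; axes as the rest.
- carrier: Loose aluminium connector carrier, 76 (x) x 236 (y, length) x 10 mm thick, about 0.5 kg, lying loose on the rest within 5 mm and 3 degrees, ends overhanging. Two black beds on it, a green connector 13 mm high with brass contacts beyond each bed at its ends, the handle in the middle. Origin at the centre of its underside; z up. With both covers on it balances at the handle.
- handle: Black upright handle with a red band, rigidly part of the carrier, at its middle: 16 mm thick (x) x 40 mm wide (y) x 70 mm tall. Origin at the centre of its foot, 10 mm above the carrier's underside, so its top is 80 mm above that. Axes as the carrier; pinch it across the 16 mm (along x).
- empty_bed (a point): Centre of the top face of the bed without a cover (carrier y = +78 mm, 18 mm above its underside); the seated cover's origin lies here; axes as the carrier. Each bed is 70 x 58 mm (x, y) with two upright brass pins, 6 mm diameter, 11 mm high, tips tapered, 19.5 mm either side of this point along y.
- full_bed (a point): Centre of the top face of the other bed (carrier y = -78 mm), where the fitted cover lies. Axes as the carrier.
- cover: Loose orange cover plate, 72 (x) x 58 (y) x 6 mm thick, 70 g, flat on the pad; two through holes, 8.5 mm diameter, 19.5 mm either side of its centre along y; a white upright fin in the middle to hold it by, 12 mm thick (x) x 20 mm (y), its top 40 mm above the plate's underside. Origin at the centre of the underside; z up. A half turn about z fits as well.
- fitted_cover: A second cover of the same kind, already seated loosely on the pins of the full bed.
- pad: Fixed blue and grey pad, 120 x 120 x 8 mm, on which the loose cover starts. Origin at the centre of its underside.
- tape_roll: Bystander: blue roll, 84 mm diameter, 19 mm high, lying flat. Origin at the centre of its underside.
- screwdriver: Bystander: screwdriver with red handle lying on the bench.
- flux_jar: Bystander: amber jar, 48 mm diameter, 60 mm high. Origin at the centre of its underside.
- spare_connector: Bystander: green connector housing, 30 x 56 x 16 mm high. Origin at the centre of its underside.
- cable_reel: Bystander: small grey empty reel, 64 mm diameter, 40 mm high. Origin at the centre of its underside.
Mind the look-alikes: they are no part of the job. What is shaped like the fitted_cover but green is not meant. What is shaped like the cover but green is not meant.

How it is judged:
By the outcome, as a careful person would: the job done as asked, in the order asked, and still so for the second after the job is handed in, while the arm keeps its last pose, push and grip.
It also fails if it takes over 54 s, if anything falls off the work surface, if the arm or the gripper's body presses on something with over 40 N, if the wrist force passes 120 N, or if a joint passes its speed limit or range.

### The arm

A 6-joint arm with a two-finger parallel gripper is mounted at the origin on the work surface. World frame = base frame: x ahead of the robot, y to its left, z up, the work surface at z = 0. Lengths are in mm, angles in rad, forces in N, time in s.
With the tool pointing down it reaches from about 325 to 1000 mm from the base axis. Payload 5.1 kg.
Tool frame: the origin (TCP) lies on the centre line of the jaws, within the pads' length; the fingertips stand 14 mm ahead of it and the grasp point (between the pads) lies 5 mm behind it (ctrl.tip_reach is the distance from the TCP to the fingertips, in mm); y points along the fingers, z is the direction in which the jaws open and shut, and the axes are right-handed (so a half turn about y gives the same grasp; the last joint's range is limited). The gripper opens to 85 mm and grips with 20 to 120 N. Pads are 22 mm wide; open, the fingers measure 114 mm over their backs; the gripper's body (76 mm by 85 mm) begins 54 mm behind the grasp point. The pads swing forward as they close: fully open they stand 13 mm farther back than shut.
Start: joints at [-1.359, 0.124, 1.65, -0, 1.367, -0.083], TCP at [188.824, -621.957, 245.322] pointing down, gripper open.
Joint ranges: [-2.61, 2.61], [-1.02, 2.33], [0.03, 2.71], [-1.35, 4.49], [0.32, 2.68], [-2.91, 2.91]. Speed limits (rad/s): [2.57, 2.57, 3.14, 3.14, 3.14, 3.14].

### API

Orientations are given as a unit quaternion [w, x, y, z].
In Python, from station import sensors, cams, close_job, ctrl gives the robot as it stands.
- The arm moves only by the shell command python3 -m handwheel 'ROWS' [OPENING] [FORCE]. ROWS is a JSON object of lists of equal length, an entry for each row: "delta_pos": the shift along the tool's x, y, z as a fraction of full scale, a list of three; "turn": the turn, a rotation vector about the tool's x, y, z as a fraction of full scale, a list of three. A call has exactly 8 rows; each row shifts and turns the commanded pose from where the row before left it, along the tool's axes as they then stand; what a row does not reach is not made up. Full scale, the value 1, is 0.4 m for a shift and 120 degrees for a turn. A row lasts 1/12 s, in which the tool goes at most 41.7 mm and 7.16 degrees, less where a joint would pass 70% of its speed; a pose out of reach is approached as far as the arm can. A call with a number of a shift or a turn outside -1 to 1 is refused whole. A call with a gripper value outside its range is refused whole. OPENING is the opening, from 0 (shut) to 1 (fully open), set as the call begins (- or left out, the last holds). The fingers move at their own pace and stop on an object; FORCE is the grip in N (left out, the last holds). Time passes only in rows, so rows that do not move let the fingers close, or fill a call up. It gives the time, the measured TCP pose, the force and the opening at its end, in the units of the state.
- sensors.state(): the state, without advancing time (a new reading comes with each control period).
- cams.read_camera(name): name is "side" or "top" or "wrist"; returns the picture (400x640x3 uint8, red, green, blue); there is no depth.
- cams.camera_params(name): a dict with "intrinsics" (3x3 intrinsics, pixels), "R" (3x3) and "t" (3): a world point X has camera coordinates R X + t. Camera axes: x right, y down, z forward; pixel columns grow to the right and rows downward; lengths in mm; the calibration is good to about 2 mm. A picture is of the moment at which its call begins: read the wrist's pose just before it. camera_params takes no time and is no camera call; for the wrist camera it gives the pose at the moment of the call.
- close_job(): hands the job in, once; it reports no verdict.
The state is a dict: "time": time; "qpos": joint angles; "qvel": joint speeds; "joint_torque": joint torques, N m; "tool_pos": TCP position; "ee_rot": TCP orientation; "force": force on the tool from outside, world axes, zero at the start; "ft_torque": the same for the moment, N m; "opening": finger opening in mm.
Only numpy, scipy, OpenCV 4.12 (cv2) and the standard library are available. Lean on these libraries where they do the work, as an engineer would, in place of code of your own. Each camera call takes 0.05 s, during which the arm holds its last target.

## Working session

There is one attempt and no reset: what is moved stays moved. The work goes in short steps, Python scripts to look and compute and a shell command to move; the robot and the scene stay as the last step left them, time stands still between calls to the robot, and variables do not carry over. Pictures are saved under pics/ and viewed, and the job is handed in when it is done.

```bash
ls; mkdir -p pics; python3 - <<'E'
from station import sensors, cams, ctrl
import cv2, numpy as np
print(sensors.state()); print(ctrl.tip_reach)
for n in ["side","top","wrist"]:
    p=cams.camera_params(n); print(n,p)
    im=cams.read_camera(n); cv2.imwrite(f"pics/{n}0.png",im[:,:,::-1])
E
```

```text
pics
{'time': 0.0, 'qpos': array([-1.35859816e+00,  1.24472070e-01,  1.65166454e+00,  3.21884931e-05,
        1.36751338e+00, -8.25994439e-02]), 'qvel': array([ 0.00022045,  0.00015493, -0.00113586, -0.00051405,  0.00041705,
        0.00047135]), 'joint_torque': array([ 1.90384977e-03, -4.23609066e+01, -3.65446758e+01,  2.95268535e-05,
        6.85467370e-03, -1.70014812e-05]), 'tool_pos': array([ 188.71263009, -621.39535653,  244.07996929]), 'ee_rot': array([ 0.10381137, -0.10388333,  0.70016578, -0.69871263]), 'force': array([-0.4753739 , -0.24154917,  0.1042069 ]), 'ft_torque': array([-0.06134869,  0.01329483, -0.0622233 ]), 'opening': 85.02333033504736}
14.0
side {'intrinsics': array([[408.57033333,   0.        , 322.90828064],
       [  0.        , 408.57033333, 195.62279978],
       [  0.        ,   0.        ,   1.        ]]), 'R': array([[-0.69542239, -0.71856425,  0.00728774],
       [-0.48359186,  0.46046784, -0.7443845 ],
       [ 0.53153232, -0.52118594, -0.66771147]]), 't': array([356.1511798 , 329.16156542, 908.08164802])}
top {'intrinsics': array([[452.03300534,   0.        , 319.99570218],
       [  0.        , 452.03300534, 201.38548222],
       [  0.        ,   0.        ,   1.        ]]), 'R': array([[-0.00968153, -0.99991523, -0.00870659],
       [-0.99117431,  0.01074738, -0.13212867],
       [ 0.13221104,  0.00735054, -0.99119434]]), 't': array([  -5.21755143,  532.1768283 , 1237.35007148])}
wrist {'intrinsics': array([[290.40556512,   0.        , 316.71832223],
       [  0.        , 290.40556512, 195.91432741],
       [  0.        ,   0.        ,   1.        ]]), 'R': array([[ 2.89235419e-01, -9.57257645e-01, -8.20228270e-04],
       [-9.04370832e-01, -2.73536332e-01,  3.27553465e-01],
       [-3.13777421e-01, -9.39982733e-02, -9.44832289e-01]]), 't': array([-649.89275242,  -42.17220284,  382.18114348])}
```

View pics/top0.png

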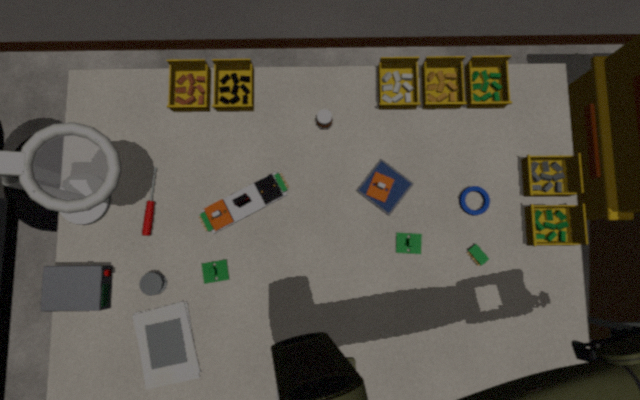

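View pics/side0.png

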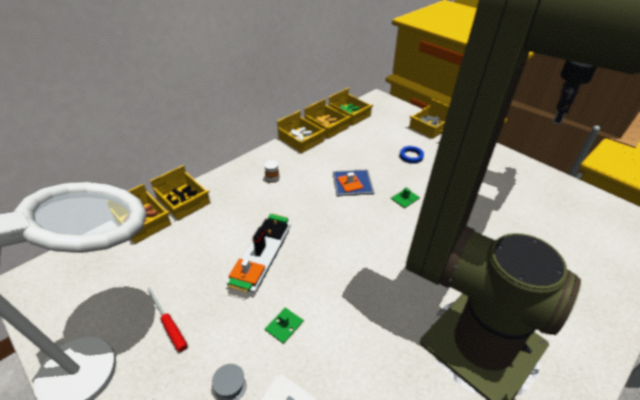

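View pics/wrist0.png

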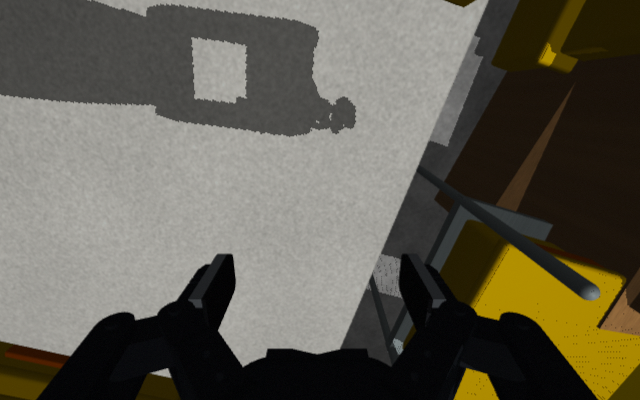

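Candidates for the cover in the top view: orange plate on the blue pad at (380,186), orange on the carrier at (217,213) (fitted_cover), and green plates at (215,271) and (408,243), which are look-alikes. The plate at (380,186) fits: it's orange, loose and on the pad. I'll confirm it in enlarged crops.

```bash
python3 - <<'E'
import cv2, numpy as np
im=cv2.imread("pics/top0.png")
a=im[150:225,345:420]; b=im[165:240,195:295]
a=cv2.resize(a,(400,400),interpolation=cv2.INTER_CUBIC); b=cv2.resize(b,None,fx=4,fy=4,interpolation=cv2.INTER_CUBIC)
b=cv2.copyMakeBorder(b,0,100,0,0,cv2.BORDER_CONSTANT)
cv2.imwrite("pics/crop0.png",np.hstack([a,b]))
E
```

```text
(no output)
```

View pics/crop0.png

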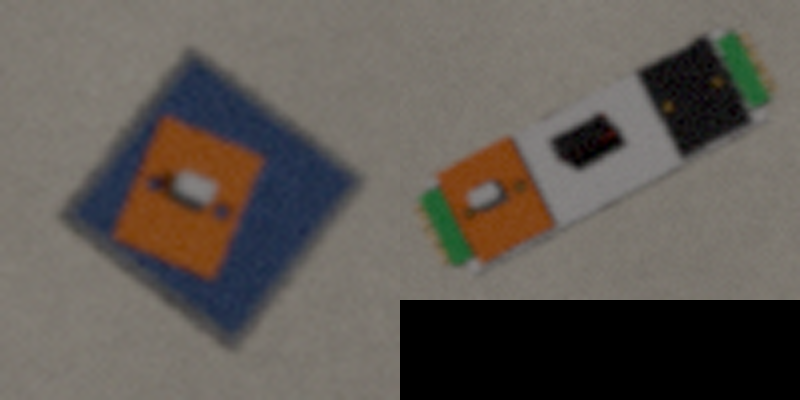

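The left crop shows the loose orange cover on the blue pad with holes at crop (155,183) and (221,211). The right crop shows the carrier: empty black bed with pins at (669,107) and (717,82), fitted cover at left, and the handle at (588,140). Next I'll compute positions.

```bash
cat > h.py <<'E'
import numpy as np, cv2
from scipy.spatial.transform import Rotation as Rn
from station import sensors, cams, ctrl
def back(p,uv,z):
    K,R,t=np.array(p['intrinsics']),np.array(p['R']),np.array(p['t'])
    d=R.T@np.linalg.inv(K)@np.array([uv[0],uv[1],1.]); c=-R.T@t
    return c+d*(z-c[2])/d[2]
def proj(p,X):
    q=np.array(p['R'])@np.array(X,float)+np.array(p['t']); q=np.array(p['intrinsics'])@q; return q[:2]/q[2]
def rot(s): q=s['ee_rot']; return Rn.from_quat([q[1],q[2],q[3],q[0]])
def plan(pos,yawz):
    """delta in tool axes (fraction) to put TCP at pos with tool z along yaw (mod pi), pointing down"""
    s=sensors.state(); r=rot(s); M=r.as_matrix()
    best=None
    for k in (0,np.pi):
        z=np.array([np.cos(yawz+k),np.sin(yawz+k),0]); y=np.array([0,0,-1.]); x=np.cross(y,z)
        T=np.array([x,y,z]).T; rv=(r.inv()*Rn.from_matrix(T)).as_rotvec()
        if best is None or np.linalg.norm(rv)<np.linalg.norm(best): best=rv
    d=M.T@(np.array(pos)-s['tool_pos'])
    print('tool delta mm',d.round(1),'frac',(d/400).round(4),'turn deg',np.degrees(best).round(2),'frac',(np.degrees(best)/120).round(4), 'q',s['qpos'].round(2))
E
python3 - <<'E'
from h import *
p=cams.camera_params("top")
A=lambda u,v:((u+.5)/5.3333-.5+345,(v+.5)/5.3333-.5+150)
B=lambda u,v:((u-400+.5)/4-.5+195,(v+.5)/4-.5+165)
for c in [(160,115),(266,157),(215,280),(113,237),(155,183),(221,211)]: print('cov',back(p,A(*c),14).round(1))
for c in [(669,107),(717,82)]: print('pin',back(p,B(*c),48).round(1))
for c in [(470,213),(520,186),(515,136),(437,175),(479,262),(555,228)]: print('fit',back(p,B(*c),44).round(1))
for c in [(552,142),(607,115),(625,135),(575,168)]: print('handle',back(p,B(*c),100).round(1))
for c in [(640,72),(683,158),(713,38),(752,118)]: print('bed',back(p,B(*c),38).round(1))
M=rot(sensors.state()).as_matrix();print(M.round(3))
E
```

```text
cov [ 621.2 -168.9   14. ]
cov [ 597.5 -225.5   14. ]
cov [ 530.9 -196.1   14. ]
cov [ 554.8 -142.    14. ]
cov [ 584.  -165.3   14. ]
cov [ 568.3 -200.4   14. ]
pin [560.4 151.6  48. ]
pin [577.8 118.1  48. ]
fit [487.8 290.5  44. ]
fit [506.4 255.9  44. ]
fit [541.7 260.1  44. ]
fit [514.7 314.2  44. ]
fit [453.6 283.5  44. ]
fit [476.7 231.   44. ]
handle [529.4 222.7 100. ]
handle [547.3 186.  100. ]
handle [533.6 173.8 100. ]
handle [511.7 207.  100. ]
bed [587.3 173.7  38. ]
bed [525.6 142.9  38. ]
bed [611.1 122.1  38. ]
bed [553.5  94.4  38. ]
[[-0.957 -0.     0.291]
 [-0.291  0.002 -0.957]
 [-0.    -1.    -0.002]]
```

```bash
python3 -c "
from h import *
plan([576,-183,200],np.radians(-24))"
```

```text
tool delta mm [-498.    44.9 -307. ] frac [-1.2449  0.1122 -0.7675] turn deg [  0.09 -49.11  -0.05] frac [ 7.000e-04 -4.092e-01 -4.000e-04] q [-1.36  0.12  1.65  0.    1.37 -0.08]
```

```bash
python3 -m handwheel '{"delta_pos":[[-0.08,0.007,-0.049],[-0.08,0.007,-0.049],[-0.08,0.007,-0.049],[-0.08,0.007,-0.049],[-0.08,0.007,-0.049],[-0.08,0.007,-0.049],[-0.08,0.007,-0.049],[-0.08,0.007,-0.049]],"turn":[[0,0,0],[0,0,0],[0,0,0],[0,0,0],[0,0,0],[0,0,0],[0,0,0],[0,0,0]]}'; python3 -m handwheel '{"delta_pos":[[-0.08,0.007,-0.049],[-0.08,0.007,-0.049],[-0.08,0.007,-0.049],[-0.08,0.007,-0.049],[-0.08,0.007,-0.049],[-0.08,0.007,-0.049],[-0.08,0.007,-0.049],[0,0,0]],"turn":[[0,0,0],[0,0,0],[0,0,0],[0,0,0],[0,0,0],[0,0,0],[0,0,0],[0,0,0]]}'; python3 -m handwheel '{"delta_pos":[[0,0,0],[0,0,0],[0,0,0],[0,0,0],[0,0,0],[0,0,0],[0,0,0],[0,0,0]],"turn":[[0,-0.058,0],[0,-0.058,0],[0,-0.058,0],[0,-0.058,0],[0,-0.058,0],[0,-0.058,0],[0,-0.058,0],[0,0,0]]}' 0.5; python3 -c "
from h import *
plan([576,-183,200],np.radians(-24))"
```

```text
time: 0.82
tool_pos: [389.0, -395.9, 222.5]
ee_rot: [0.104, -0.104, 0.7, -0.699]
force: [0.8, -0.1, -0.1]
opening: 85.7
time: 1.48
tool_pos: [565.3, -196.4, 202.3]
ee_rot: [0.106, -0.106, 0.7, -0.698]
force: [-0.4, -1.3, -0.1]
opening: 85.6
time: 2.15
tool_pos: [562.4, -201.3, 202.9]
ee_rot: [0.383, -0.384, 0.594, -0.594]
force: [0.1, 0.1, 0.6]
opening: 42.6
tool delta mm [-22.3   2.9   4.9] frac [-0.0557  0.0073  0.0123] turn deg [ 0.04 -0.29  0.  ] frac [ 0.0004 -0.0024  0.    ] q [-0.43  0.04  1.81 -0.    1.29 -0.01]
```

```bash
python3 -m handwheel '{"delta_pos":[[-0.056,0.007,0.012],[0,0,0],[0,0,0],[0,0,0],[0,0,0],[0,0,0],[0,0,0],[0,0,0]],"turn":[[0,0,0],[0,0,0],[0,0,0],[0,0,0],[0,0,0],[0,0,0],[0,0,0],[0,0,0]]}';  python3 - <<'E'
from h import *
import pickle
p=cams.camera_params("wrist"); im=cams.read_camera("wrist"); pickle.dump(p,open('w1.pkl','wb'))
cv2.imwrite("pics/w1.png",im[:,:,::-1])
for n,X in dict(c=[576,-183,14],pad=[576,-183,48]).items(): print(n,proj(p,X))
t=cams.read_camera("top"); cv2.imwrite("pics/t1.png",t[:,:,::-1])
E
```

```text
time: 2.82
tool_pos: [576.2, -183.1, 200.6]
ee_rot: [-0.383, 0.383, -0.594, 0.595]
force: [0.5, 0.7, -0.2]
opening: 42.5
c [316.18873822 174.01310052]
pad [316.14659813 182.62698279]
```

View pics/w1.png

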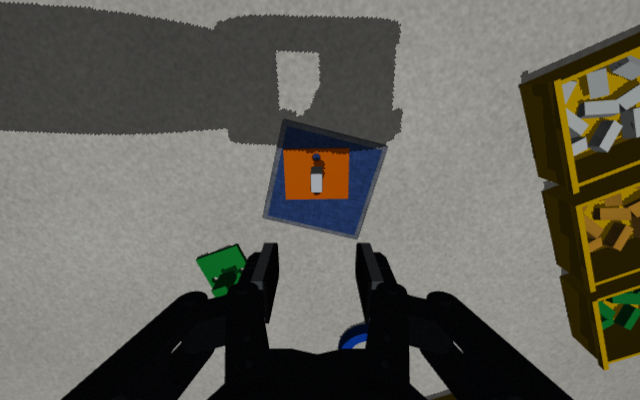

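```bash
python3 - <<'E'
import cv2
im=cv2.imread("pics/w1.png")[110:245,255:395]
im=cv2.convertScaleAbs(im,alpha=1.3)
cv2.imwrite("pics/w1c.png",cv2.resize(im,None,fx=4,fy=4,interpolation=cv2.INTER_CUBIC))
E
```

```text
(no output)
```

View pics/w1c.png

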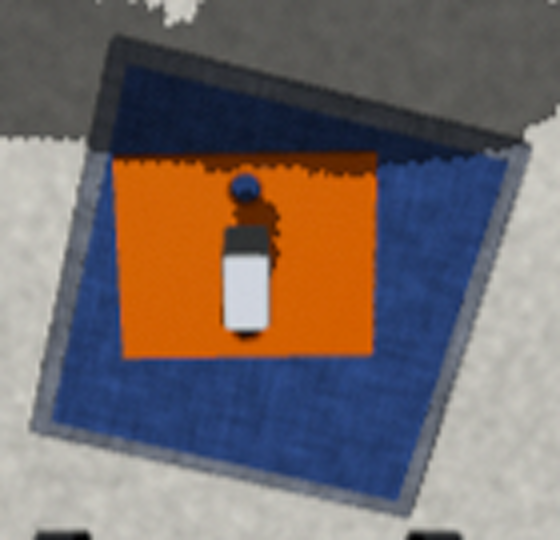

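The crop shows the plate corners at (113,155), (377,153), (373,354) and (124,357), the far hole at (245,187), and the fin top spanning (224..269, 253..331).

```bash
python3 - <<'E'
from h import *
import pickle
p=pickle.load(open('w1.pkl','rb'))
A=lambda u,v:((u+.5)/4-.5+255,(v+.5)/4-.5+110)
P=[back(p,A(*c),14)[:2] for c in [(113,155),(377,153),(373,354),(124,357)]]
print(np.array(P).round(1),np.mean(P,0).round(1))
for a,b in((0,1),(3,2)): d=P[b]-P[a];print('x',np.linalg.norm(d),np.degrees(np.arctan2(d[1],d[0])))
for a,b in((0,3),(1,2)): d=P[b]-P[a];print('y',np.linalg.norm(d),np.degrees(np.arctan2(d[1],d[0]))+90)
print('hole',back(p,A(245,187),14))
F=[back(p,A(*c),48)[:2] for c in [(224,253),(268,253),(270,331),(223,331)]]
print(np.array(F).round(1),np.mean(F,0))
plan([576,-183,34],np.radians(-24))
E
```

```text
[[ 554.9 -141.6]
 [ 620.7 -171. ]
 [ 597.4 -224.4]
 [ 531.4 -195.3]] [ 576.1 -183.1]
x 72.10564208792644 -24.077886134557666
x 72.12582622319236 -23.784396504529
y 58.63728378815449 -23.58574566718191
y 58.26801411018779 -23.56370904536756
hole [ 584.02011502 -164.60283395   14.        ]
[[ 575.2 -171.4]
 [ 585.2 -176. ]
 [ 577.3 -195. ]
 [ 566.3 -190. ]] [ 575.99013847 -183.12342051]
tool delta mm [ 1.000e-01  1.666e+02 -2.000e-01] frac [ 3.000e-04  4.164e-01 -5.000e-04] turn deg [-0.   -0.42  0.  ] frac [-0.     -0.0035  0.    ] q [-0.4   0.06  1.8  -0.    1.29  0.03]
```

```bash
python3 -m handwheel '{"delta_pos":[[0,0.06,0],[0,0.09,0],[0,0.09,0],[0,0.07,0],[0,0.05,0],[0,0.03,0],[0,0.02,0],[0,0.006,0]],"turn":[[0,0,0],[0,0,0],[0,0,0],[0,0,0],[0,0,0],[0,0,0],[0,0,0],[0,0,0]]}'; python3 -m handwheel '{"delta_pos":[[0,0,0],[0,0,0],[0,0,0],[0,0,0],[0,0,0],[0,0,0],[0,0,0],[0,0,0]],"turn":[[0,0,0],[0,0,0],[0,0,0],[0,0,0],[0,0,0],[0,0,0],[0,0,0],[0,0,0]]}' 0 50
```

```text
time: 3.58
tool_pos: [576.0, -182.7, 33.2]
ee_rot: [0.383, -0.383, 0.595, -0.594]
force: [-0.7, 0.5, -0.4]
opening: 42.6
time: 4.25
tool_pos: [577.8, -183.3, 36.1]
ee_rot: [-0.384, 0.382, -0.593, 0.595]
force: [-0.1, -0.2, 6.5]
opening: 11.3
```

```bash
python3 -m handwheel '{"delta_pos":[[0,-0.01,0],[0,-0.03,0],[0,-0.06,0],[0,-0.08,0],[0,-0.08,0],[0,-0.04,0],[0,0,0],[0,0,0]],"turn":[[0,0,0],[0,0,0],[0,0,0],[0,0,0],[0,0,0],[0,0,0],[0,0,0],[0,0,0]]}';  python3 - <<'E'
from h import *
import pickle
p=cams.camera_params("wrist"); im=cams.read_camera("wrist"); pickle.dump(p,open('w2.pkl','wb'))
cv2.imwrite("pics/w2.png",im[:,:,::-1])
plan([569,134,150],np.radians(27.6))
E
```

```text
time: 4.92
tool_pos: [576.7, -182.9, 155.5]
ee_rot: [-0.384, 0.383, -0.594, 0.595]
force: [-0.2, 0.3, -0.9]
opening: 11.1
tool delta mm [-285.5    3.6 -136.7] frac [-0.7137  0.0089 -0.3417] turn deg [ 7.000e-02 -5.199e+01 -3.000e-02] frac [ 6.000e-04 -4.332e-01 -3.000e-04] q [-0.4   0.1   1.84 -0.    1.21  0.03]
```

View pics/w2.png

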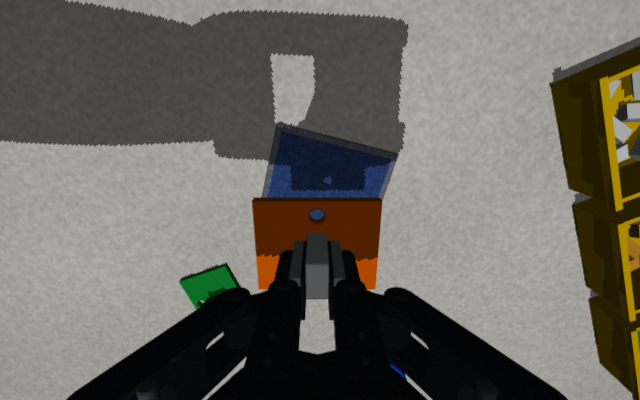

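The cover is held level. The far edge runs (253,200) to (381,200) and the hole sits at (317,215), centred.

```bash
python3 -m handwheel '{"delta_pos":[[-0.05,0,-0.024],[-0.08,0,-0.038],[-0.08,0,-0.038],[-0.08,0,-0.038],[-0.08,0,-0.038],[-0.08,0,-0.038],[-0.08,0,-0.038],[-0.08,0,-0.038]],"turn":[[0,0,0],[0,0,0],[0,0,0],[0,0,0],[0,0,0],[0,0,0],[0,0,0],[0,0,0]]}'; python3 -m handwheel '{"delta_pos":[[-0.07,0,-0.034],[-0.034,0,-0.017],[0,0,0],[0,0,0],[0,0,0],[0,0,0],[0,0,0],[0,0,0]],"turn":[[0,0,0],[0,0,0],[0,-0.055,0],[0,-0.055,0],[0,-0.055,0],[0,-0.055,0],[0,-0.055,0],[0,-0.055,0]]}'; python3 -c "
from h import *
plan([569,134,150],np.radians(27.6))"
```

```text
time: 5.63
tool_pos: [569.3, 88.9, 151.1]
ee_rot: [0.381, -0.385, 0.595, -0.593]
force: [0.4, 0.3, -0.4]
opening: 11.1
time: 6.3
tool_pos: [568.2, 133.5, 150.9]
ee_rot: [-0.562, 0.564, -0.429, 0.426]
force: [-0.6, -0.2, 0.1]
opening: 11.1
tool delta mm [-0.3  0.9  0.9] frac [-0.0007  0.0023  0.0023] turn deg [  0.31 -12.06  -0.07] frac [ 0.0026 -0.1005 -0.0006] q [ 0.14  0.06  1.88 -0.    1.2  -0.13]
```

```bash
python3 -m handwheel '{"delta_pos":[[0,0,0],[0,0,0],[0.05,0,0],[0.08,0,0],[0.06,0,0],[0,0,0],[0,0,0],[0,0,0]],"turn":[[0,-0.05,0],[0,-0.05,0],[0,0,0],[0,0,0],[0,0,0],[0,0,0],[0,0,0],[0,0,0]]}';  python3 - <<'E'
from h import *
import pickle
s=sensors.state()
p=cams.camera_params("wrist"); im=cams.read_camera("wrist"); pickle.dump((p,s),open('w3.pkl','wb'))
cv2.imwrite("pics/w3.png",im[:,:,::-1])
a=im[20:250,200:430,::-1]
cv2.imwrite("pics/w3c.png",cv2.resize(a,None,fx=2.6,fy=2.6,interpolation=cv2.INTER_CUBIC))
E
```

```text
time: 6.97
tool_pos: [603.4, 66.3, 151.9]
ee_rot: [-0.603, 0.604, -0.37, 0.367]
force: [-0.5, -0.2, -0.6]
opening: 11.0
```

View pics/w3.png

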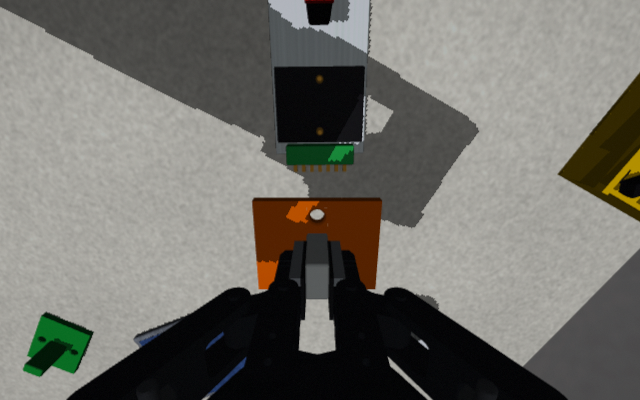

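View pics/w3c.png

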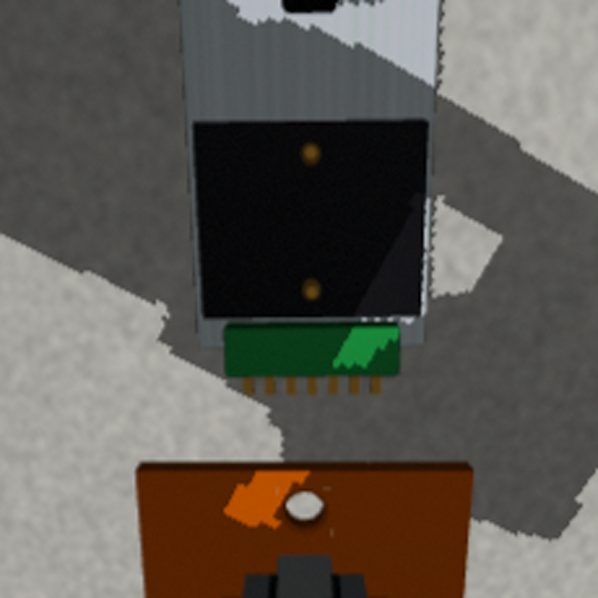

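The crop shows the pins at (312,153) and (312,289), bed corners at (193,122), (428,121), (421,315) and (204,317), and the held cover's far edge (137..472, 464) with its hole at (304,506).

```bash
python3 - <<'E'
from h import *
import pickle
p,s=pickle.load(open('w3.pkl','rb'))
A=lambda u,v:((u+.5)/2.6-.5+200,(v+.5)/2.6-.5+20)
for z in (45,49):
  P=[back(p,A(*c),z)[:2] for c in [(312,153),(312,289)]]
  d=P[1]-P[0]; print('pins',z,np.array(P).round(1),np.mean(P,0).round(1),np.linalg.norm(d),'yawx',np.degrees(np.arctan2(d[1],d[0]))+90)
P=[back(p,A(*c),38)[:2] for c in [(193,122),(428,121),(421,315),(204,317)]]
print(np.array(P).round(1),np.mean(P,0).round(1))
for a,b in((0,1),(3,2)): d=P[b]-P[a];print('x',np.linalg.norm(d),np.degrees(np.arctan2(d[1],d[0])))
for a,b in((0,3),(1,2)): d=P[b]-P[a];print('y',np.linalg.norm(d),np.degrees(np.arctan2(d[1],d[0]))+90)
# cover: in tool frame
M=rot(s).as_matrix(); c=s['tool_pos']
print('tool yaw',np.degrees(np.arctan2(M[1,2],M[0,2])), M.round(3)[2])
for zt in np.arange(126,137,2):   # plate top world z
  e=[M.T@(back(p,A(*q),zt)-c) for q in [(137,464),(472,463),(304,506)]]
  print(zt,'w',np.linalg.norm(e[0]-e[1]).round(1),'edge x',(e[0][0]).round(1),e[1][0].round(1),'z',e[0][2].round(1),e[1][2].round(1),'hole',e[2].round(1))
E
```

```text
pins 45 [[561.  152.4]
 [578.9 117.7]] [569.9 135. ] 38.962494965902444 yawx 27.305525738842505
pins 49 [[561.1 152.2]
 [578.6 118.1]] [569.9 135.1] 38.305715014760516 yawx 27.305525738842427
[[525.5 144.2]
 [587.4 176.2]
 [614.2 125.7]
 [552.4  93.4]] [569.9 134.9]
x 69.7039508783811 27.317112151066503
x 69.7357181092138 27.67337547316778
y 57.52859114980869 27.88552930731418
y 57.095313152203914 27.920370532468482
tool yaw 27.19229298374461 [-0.002 -1.    -0.003]
126 w 73.5 edge x -28.3 -28.5 z -37.1 36.5 hole [-18.3  25.9  -0.4]
128 w 72.6 edge x -29.0 -29.2 z -36.6 36.0 hole [-19.1  23.9  -0.4]
130 w 71.7 edge x -29.7 -29.9 z -36.1 35.5 hole [-20.   21.9  -0.4]
132 w 70.7 edge x -30.4 -30.6 z -35.6 35.1 hole [-20.8  19.9  -0.4]
134 w 69.8 edge x -31.1 -31.3 z -35.2 34.6 hole [-21.6  17.9  -0.4]
136 w 68.8 edge x -31.8 -32.0 z -34.7 34.1 hole [-22.5  15.9  -0.3]
```

```bash
python3 - <<'E'
from h import *
import pickle
p,s=pickle.load(open('w3.pkl','rb'))
M=rot(s).as_matrix(); c=s['tool_pos']
d=M.T@(np.array([569.9,135.0,87])-c)-np.array([-.4,0,-.35]); print('rel',d,d/400)
plan([570.4,134.9,87],np.radians(27.5))
E
```

```text
rel [-75.85243254  65.05283995   2.19972846] [-0.18963108  0.1626321   0.00549932]
tool delta mm [-75.7  65.5   2. ] frac [-0.1892  0.1638  0.0049] turn deg [ 0.16 -0.26 -0.1 ] frac [ 0.0013 -0.0022 -0.0008] q [ 0.02  0.11  1.83  0.    1.21 -0.45]
```

```bash
python3 -m handwheel '{"delta_pos":[[-0.06,0,0.002],[-0.08,0,0.002],[-0.04,0,0.0015],[-0.0095,0,0],[0,0.06,0],[0,0.06,0],[0,0.03,0],[0,0.013,0]],"turn":[[0,-0.002,0],[0,0,0],[0,0,0],[0,0,0],[0,0,0],[0,0,0],[0,0,0],[0,0,0]]}'; python3 -m handwheel '{"delta_pos":[[0,0,0],[0,0,0],[0,0,0],[0,0,0],[0,0,0],[0,0,0],[0,0,0],[0,0,0]],"turn":[[0,0,0],[0,0,0],[0,0,0],[0,0,0],[0,0,0],[0,0,0],[0,0,0],[0,0,0]]}'; python3 - <<'E'
from h import *
import pickle
s=sensors.state()
p=cams.camera_params("wrist"); im=cams.read_camera("wrist"); pickle.dump((p,s),open('w4.pkl','wb'))
cv2.imwrite("pics/w4.png",im[:,:,::-1])
b=cams.read_camera("side"); cv2.imwrite("pics/s4.png",b[:,:,::-1])
t=cams.read_camera("top"); cv2.imwrite("pics/t4.png",t[:,:,::-1])
a=cv2.resize(im[150:310,220:420,::-1],(500,400),interpolation=cv2.INTER_CUBIC)
q=cams.camera_params('side'); u=proj(q,[569.9,135,60]).astype(int); print(u)
bb=cv2.resize(b[u[1]-40:u[1]+40,u[0]-30:u[0]+30,::-1],(300,400),interpolation=cv2.INTER_CUBIC)
cv2.imwrite("pics/m4.png",np.hstack([a,bb]))
plan([570.4,134.9,60],np.radians(27.5))
E
```

```text
time: 7.68
tool_pos: [569.7, 134.3, 85.8]
ee_rot: [-0.603, 0.606, -0.368, 0.365]
force: [-0.5, -0.4, -0.3]
opening: 10.8
time: 8.35
tool_pos: [572.0, 134.4, 89.2]
ee_rot: [0.604, -0.604, 0.367, -0.367]
force: [0.1, -0.8, -1.5]
opening: 11.0
[272 222]
tool delta mm [-1.1 28.9 -1.1] frac [-0.0027  0.0723 -0.0027] turn deg [ 0.   -0.05 -0.  ] frac [ 0.     -0.0004 -0.    ] q [ 0.14  0.14  1.92  0.    1.09 -0.34]
```

View pics/m4.png

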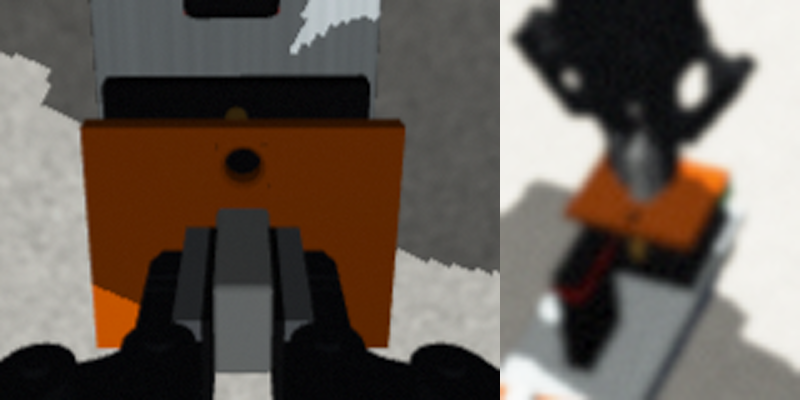

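```bash
python3 - <<'E'
from h import *
import pickle
im=cv2.imread('pics/w4.png'); cv2.imwrite('pics/w4c.png',cv2.resize(im[165:240,240:400],None,fx=5,fy=5,interpolation=cv2.INTER_CUBIC))
E
```

```text
(no output)
```

View pics/w4c.png

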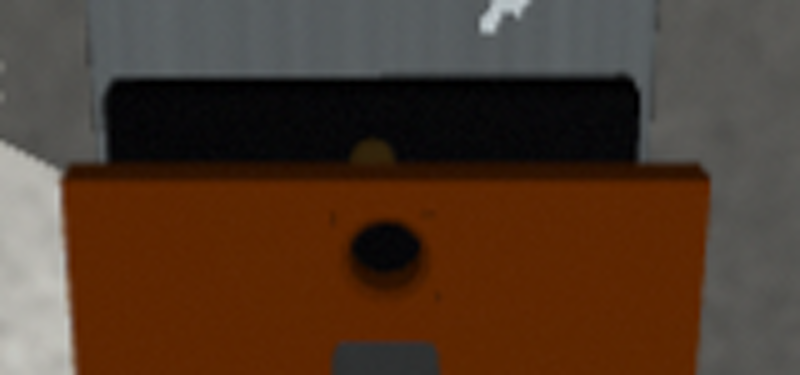

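The pin shows at (373,140), left of the hole at (386,248) and of the plate centre at 385.5. So the cover needs to go about 1.5 mm left in the image.

```bash
python3 - <<'E'
from h import *
import pickle
p,s=pickle.load(open('w4.pkl','rb'))
M=rot(s).as_matrix(); c=s['tool_pos']
A=lambda u,v:((u+.5)/5-.5+240,(v+.5)/5-.5+165)
print('pos',c)
f=lambda q,z:(M.T@(back(p,A(*q),z)-c)).round(2)
print('pin tip',f((373,142),49)); print('bed far',f((106,78),38),f((636,77),38))
zt=c[2]-22
print('hole',f((386,247),zt)); print('edge',f((62,180),zt),f((709,180),zt))
print('pin w',back(p,A(373,142),49))
E
```

```text
pos [571.99772656 134.40358099  89.18711969]
pin tip [-26.6   40.18  -1.88]
bed far [-31.71  51.17 -36.61] [-31.76  51.2   32.18]
hole [-20.15  22.    -0.27]
edge [-28.28  21.98 -36.41] [-28.19  22.01  35.78]
pin w [558.08940312 157.14548558  49.        ]
```

```bash
python3 - <<'E'
from h import *
for i in range(8):
    p=cams.camera_params("wrist"); s=sensors.state(); C=-np.array(p['R']).T@np.array(p['t']); M=rot(s).as_matrix()
    print(s['tool_pos'].round(2),s['qpos'].round(4)[:3],C.round(2),(M.T@(C-s['tool_pos'])).round(2), np.degrees(np.arctan2(M[1,2],M[0,2])).round(2))
    cams.read_camera("wrist")
E
```

```text
[571.85 134.43  88.93] [0.1395 0.1352 1.9163] [533.09 208.78 219.13] [-8.386e+01 -1.302e+02 -1.300e-01] 27.45
[571.82 134.43  88.89] [0.1395 0.1352 1.9163] [533.08 208.79 219.1 ] [-8.3850e+01 -1.3021e+02 -1.1000e-01] 27.45
[571.84 134.43  88.87] [0.1395 0.1352 1.9163] [533.08 208.79 219.08] [-8.3860e+01 -1.3021e+02 -1.3000e-01] 27.45
[571.84 134.41  88.87] [0.1395 0.1352 1.9163] [533.08 208.79 219.08] [-8.3880e+01 -1.3021e+02 -1.1000e-01] 27.45
[571.84 134.4   88.85] [0.1395 0.1353 1.9163] [533.09 208.79 219.08] [-8.3890e+01 -1.3022e+02 -1.2000e-01] 27.45
[571.86 134.4   88.89] [0.1395 0.1352 1.9162] [533.09 208.79 219.08] [-8.3890e+01 -1.3019e+02 -1.2000e-01] 27.45
[571.85 134.43  88.88] [0.1395 0.1352 1.9163] [533.1  208.79 219.09] [-8.3860e+01 -1.3021e+02 -1.2000e-01] 27.45
[571.87 134.42  88.92] [0.1395 0.1352 1.9162] [533.1  208.79 219.09] [-8.3880e+01 -1.3017e+02 -1.2000e-01] 27.45
```

```bash
python3 -m handwheel '{"delta_pos":[[-0.004,0,-0.004],[0,0.018,0],[0,0,0],[0,0,0],[0,0,0],[0,0,0],[0,0,0],[0,0,0]],"turn":[[0,0,0],[0,0,0],[0,0,0],[0,0,0],[0,0,0],[0,0,0],[0,0,0],[0,0,0]]}'; python3 - <<'E'
from h import *
import pickle
s=sensors.state(); print(s['tool_pos'].round(2))
p=cams.camera_params("wrist"); im=cams.read_camera("wrist"); pickle.dump((p,s),open('w5.pkl','wb'))
s=sensors.state(); print(s['tool_pos'].round(2))
cv2.imwrite("pics/w5.png",im[:,:,::-1])
b=cams.read_camera("side"); cv2.imwrite("pics/s5.png",b[:,:,::-1])
a=cv2.resize(im[165:240,240:400,::-1],None,fx=5,fy=5,interpolation=cv2.INTER_CUBIC)
cv2.imwrite("pics/w5c.png",a)
b=cv2.resize(b[182:262,222:322,::-1],None,fx=6,fy=6,interpolation=cv2.INTER_CUBIC); cv2.imwrite("pics/s5c.png",b)
E
```

```text
time: 9.57
tool_pos: [569.9, 135.1, 81.9]
ee_rot: [0.604, -0.604, 0.367, -0.367]
force: [0.2, 0.7, -0.3]
opening: 11.1
[569.91 135.11  81.94]
[569.88 135.11  81.94]
```

View pics/w5c.png

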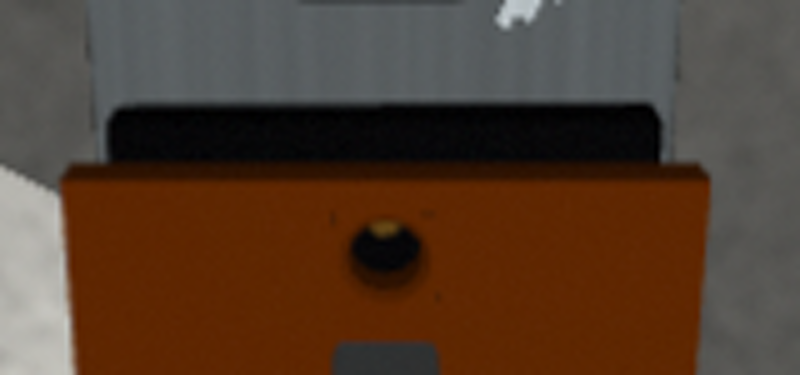

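View pics/s5c.png

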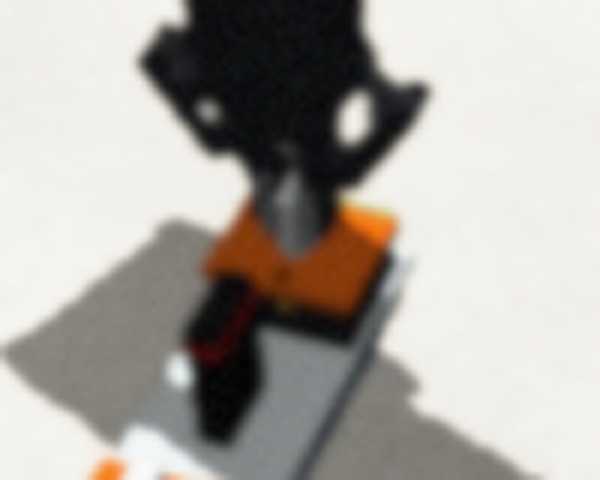

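```bash
python3 - <<'E'
from h import *
import pickle
p,s=pickle.load(open('w5.pkl','rb'))
M=rot(s).as_matrix(); c=s['tool_pos']
A=lambda u,v:((u+.5)/5-.5+240,(v+.5)/5-.5+165)
f=lambda q,z:(M.T@(back(p,A(*q),z)-c)).round(2)
print('pin tip lower edge',f((385,237),49)); print('bed far',f((108,105),38),f((660,105),38))
zt=c[2]-22
print('hole',f((386,247),zt)); print('edge',f((62,180),zt),f((709,180),zt))
# model: predict pixel of things assuming bed centre at tool (dx)
for z,lab,pts in((38,'bedfar',[(-29,0)]),(49,'tip',[(-19.5,0),(-18,0)])):
  for q in pts: 
    X=c+M@np.array([q[0],0,0]);X[2]=z; u=proj(p,X); print(lab,q,(u[1]+.5-165)*5-.5)
for z,x in((c[2]-22,-19.5),(c[2]-28,-19.5),(c[2]-22,-29)):
    X=c+M@np.array([x,0,0]);X[2]=z; u=proj(p,X); print('cover',x,(u[1]+.5-165)*5-.5)
E
```

```text
pin tip lower edge [-16.9   32.94  -0.43]
bed far [-30.29  43.92 -35.16] [-30.21  43.95  34.05]
hole [-20.17  22.    -0.3 ]
edge [-28.3   21.98 -36.44] [-28.21  22.01  35.74]
bedfar (-29, 0) 114.46604667799346
tip (-19.5, 0) 217.01894598975284
tip (-18, 0) 228.55995011885082
cover -19.5 252.42735881010842
cover -19.5 232.47175630237916
cover -29 173.71651913537815
```

```bash
python3 -m handwheel '{"delta_pos":[[-0.0015,0,0],[0,0.01,0],[0,0,0],[0,0,0],[0,0,0],[0,0,0],[0,0,0],[0,0,0]],"turn":[[0,0,0],[0,0,0],[0,0,0],[0,0,0],[0,0,0],[0,0,0],[0,0,0],[0,0,0]]}'; python3 - <<'E'
from h import *
import pickle
s=sensors.state(); print(s['tool_pos'].round(2))
p=cams.camera_params("wrist"); im=cams.read_camera("wrist"); pickle.dump((p,s),open('w6.pkl','wb'))
cv2.imwrite("pics/w6.png",im[:,:,::-1])
a=cv2.resize(im[190:240,266:366,::-1],None,fx=8,fy=8,interpolation=cv2.INTER_CUBIC)
cv2.imwrite("pics/w6c.png",cv2.convertScaleAbs(a,alpha=1.8))
E
```

```text
time: 10.33
tool_pos: [569.5, 135.6, 77.8]
ee_rot: [0.604, -0.604, 0.367, -0.367]
force: [-0.9, -0.4, -0.0]
opening: 11.1
[569.53 135.63  77.84]
```

View pics/w6c.png

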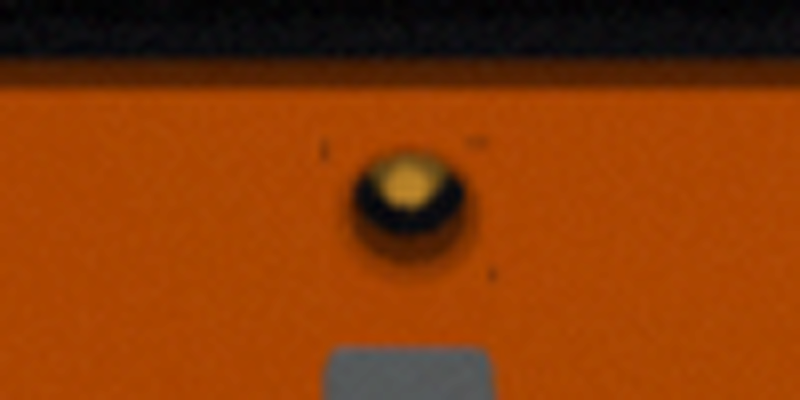

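The tip disc at (408,187) sits within the bottom rim, whose centre is about (410,183). It is aligned to about 0.3 mm, so I'm lowering.

```bash
python3 -m handwheel '{"delta_pos":[[0,0.005,0],[0,0.005,0],[0,0.005,0],[0,0.005,0],[0,0.004,0],[0,0,0],[0,0,0],[0,0,0]],"turn":[[0,0,0],[0,0,0],[0,0,0],[0,0,0],[0,0,0],[0,0,0],[0,0,0],[0,0,0]]}'
```

```text
time: 11.05
tool_pos: [569.5, 135.6, 68.2]
ee_rot: [0.604, -0.604, 0.367, -0.367]
force: [-0.1, -0.0, -1.6]
opening: 11.3
```

```bash
python3 -m handwheel '{"delta_pos":[[0,0.003,0],[0,0.002,0],[0,0,0],[0,0,0],[0,0,0],[0,0,0],[0,0,0],[0,0,0]],"turn":[[0,0,0],[0,0,0],[0,0,0],[0,0,0],[0,0,0],[0,0,0],[0,0,0],[0,0,0]]}'; python3 - <<'E'
from h import *
s=sensors.state(); print(s['tool_pos'].round(2),s['force'])
im=cams.read_camera("wrist"); 
cv2.imwrite("pics/w7.png",im[:,:,::-1])
a=cv2.resize(im[165:240,240:400,::-1],None,fx=5,fy=5,interpolation=cv2.INTER_CUBIC)
cv2.imwrite("pics/w7c.png",cv2.convertScaleAbs(a,alpha=1.8))
E
```

```text
time: 11.72
tool_pos: [569.5, 135.6, 66.1]
ee_rot: [-0.604, 0.604, -0.367, 0.367]
force: [-0.1, -0.3, -0.6]
opening: 10.9
[569.45 135.61  66.12] [-0.10076075 -0.28279314 -0.6410705 ]
```

View pics/w7c.png

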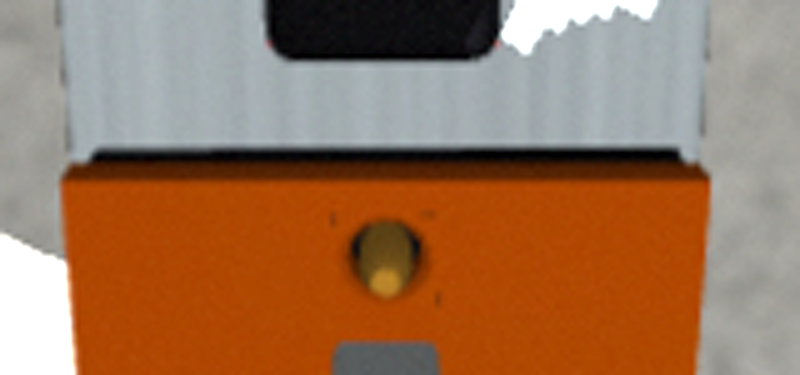

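The pin is through the hole at (386,260) with no side load and only a small gap left. I'll keep going until it touches.

```bash
python3 -m handwheel '{"delta_pos":[[0,0.002,0],[0,0.002,0],[0,0,0],[0,0,0],[0,0,0],[0,0,0],[0,0,0],[0,0,0]],"turn":[[0,0,0],[0,0,0],[0,0,0],[0,0,0],[0,0,0],[0,0,0],[0,0,0],[0,0,0]]}'
```

```text
time: 12.43
tool_pos: [569.5, 135.6, 66.1]
ee_rot: [-0.604, 0.605, -0.367, 0.367]
force: [-5.7, -1.2, 8.1]
opening: 10.8
```

```bash
python3 -m handwheel '{"delta_pos":[[0,0,0],[0,0,0],[0,0,0],[0,0,0],[0,0,0],[0,0,0],[0,0,0],[0,0,0]],"turn":[[0,0,0],[0,0,0],[0,0,0],[0,0,0],[0,0,0],[0,0,0],[0,0,0],[0,0,0]]}' 0.4 50; python3 - <<'E'
from h import *
im=cams.read_camera("wrist"); 
cv2.imwrite("pics/w8.png",im[:,:,::-1])
a=cv2.resize(im[140:340,200:440,::-1],None,fx=3,fy=3,interpolation=cv2.INTER_CUBIC)
cv2.imwrite("pics/w8c.png",cv2.convertScaleAbs(a,alpha=1.5))
E
```

```text
time: 13.1
tool_pos: [569.4, 135.6, 64.4]
ee_rot: [-0.604, 0.604, -0.367, 0.367]
force: [0.3, 0.8, -0.5]
opening: 34.0
```

View pics/w8c.png

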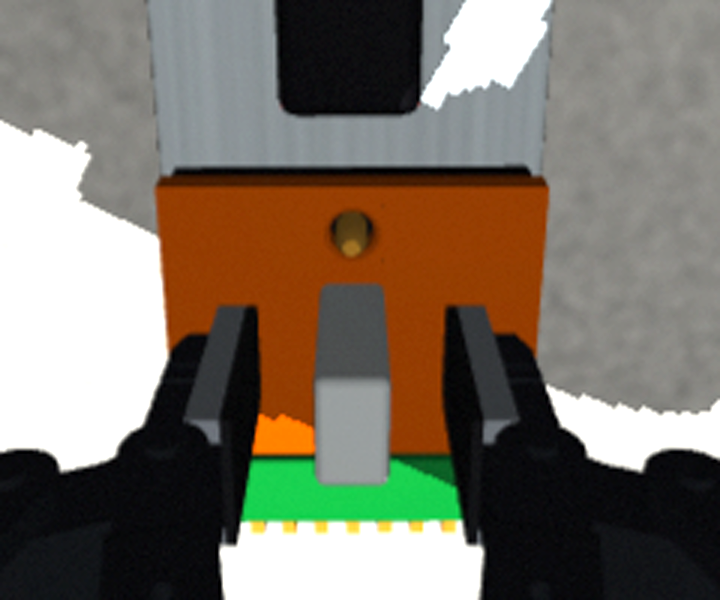

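Released, and the cover looks down on the bed with the pin standing through the hole at (350,235). I'm retreating straight up and then viewing both covers.

```bash
python3 -m handwheel '{"delta_pos":[[0,-0.02,0],[0,-0.05,0],[0,-0.08,0],[0,-0.08,0],[0,-0.06,0],[0,-0.03,0],[0,0,0],[0,0,0]],"turn":[[0,0,0],[0,0,0],[0,0,0],[0,0,0],[0,0,0],[0,0,0],[0,0,0],[0,0,0]]}' 0.6; python3 - <<'E'
from h import *
import pickle
s=sensors.state(); p=cams.camera_params("wrist"); im=cams.read_camera("wrist");  pickle.dump((p,s),open('w9.pkl','wb'))
cv2.imwrite("pics/w9.png",im[:,:,::-1])
b=cams.read_camera("side"); cv2.imwrite("pics/s9.png",b[:,:,::-1])
b=cv2.resize(b[200:300,212:312,::-1],None,fx=6,fy=6,interpolation=cv2.INTER_CUBIC); cv2.imwrite("pics/s9c.png",b)
E
```

```text
time: 13.82
tool_pos: [569.4, 135.6, 192.6]
ee_rot: [0.605, -0.604, 0.367, -0.367]
force: [-0.0, -0.7, -0.5]
opening: 51.2
```

View pics/w9.png

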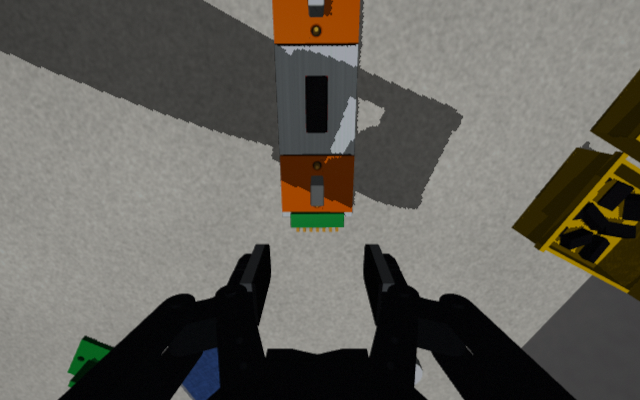

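View pics/s9c.png

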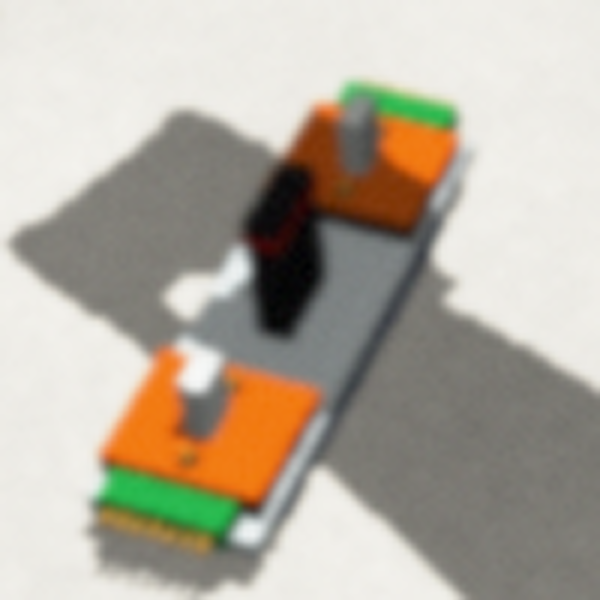

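Both covers look flush and alike in the side crop: fitted at lower left (210,420), the new one at upper right (375,170). Next I'll measure the handle top at about (317,77..132).

```bash
python3 - <<'E'
import cv2
im=cv2.imread('pics/w9.png')[0:230,265:370]
im=cv2.convertScaleAbs(im,alpha=2.2)
a=cv2.resize(im[60:150],None,fx=6,fy=6,interpolation=cv2.INTER_CUBIC)
cv2.imwrite('pics/w9c.png',a)
E
```

```text
(no output)
```

View pics/w9c.png

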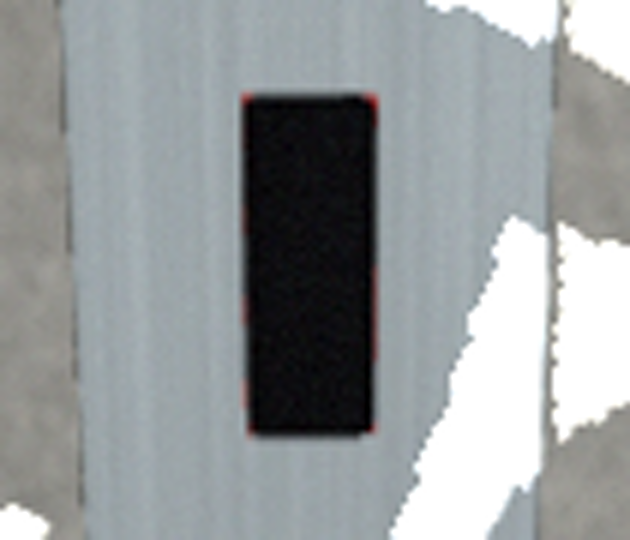

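```bash
python3 - <<'E'
from h import *
import pickle
p,s=pickle.load(open('w9.pkl','rb'))
A=lambda u,v:((u+.5)/6-.5+265,(v+.5)/6-.5+60)
P=[back(p,A(*c),100)[:2] for c in [(243,97),(376,97),(374,433),(249,434)]]
print(np.array(P).round(1),np.mean(P,0).round(2))
for a,b in((0,1),(3,2)): d=P[b]-P[a];print('x',np.linalg.norm(d),np.degrees(np.arctan2(d[1],d[0])))
for a,b in((0,3),(1,2)): d=P[b]-P[a];print('y',np.linalg.norm(d),np.degrees(np.arctan2(d[1],d[0]))+90)
m=np.mean(P,0)
print('pred from pins', np.array([569.9,135.])-78*np.array([np.cos(np.radians(-62.4)),np.sin(np.radians(-62.4))]))
plan([m[0],m[1],155],np.radians(27.6)); plan([m[0],m[1],68],np.radians(27.6))
E
```

```text
[[517.3 217.6]
 [531.3 224.9]
 [549.5 190.2]
 [535.6 182.9]] [533.4  203.91]
x 15.740455303835924 27.37210998584795
x 15.716569284314593 27.823539174088523
y 39.22108825242757 27.72075310300511
y 39.09712096644909 27.68613877153461
pred from pins [533.76290926 204.12387918]
tool delta mm [-76.8  35.2   0.8] frac [-0.1919  0.088   0.0021] turn deg [ 0.21 -0.15 -0.07] frac [ 0.0017 -0.0013 -0.0006] q [ 0.14  0.02  1.85 -0.    1.27 -0.34]
tool delta mm [-76.6 122.2   1.1] frac [-0.1916  0.3055  0.0028] turn deg [ 0.21 -0.15 -0.07] frac [ 0.0017 -0.0013 -0.0006] q [ 0.14  0.02  1.85 -0.    1.27 -0.34]
```

```bash
python3 -m handwheel '{"delta_pos":[[-0.04,0.02,0.001],[-0.07,0.04,0.001],[-0.06,0.028,0],[-0.022,0,0],[0,0,0],[0,0,0],[0,0,0],[0,0,0]],"turn":[[0,0,0],[0.001,-0.001,0],[0,0,0],[0,0,0],[0,0,0],[0,0,0],[0,0,0],[0,0,0]]}' 0.6; python3 -c "
from h import *
plan([533.5,204,68],np.radians(27.6))"
```

```text
time: 14.58
tool_pos: [535.6, 203.4, 158.0]
ee_rot: [0.605, -0.604, 0.366, -0.368]
force: [0.1, -1.7, -0.2]
opening: 51.2
tool delta mm [-1.6 90.  -1.9] frac [-0.0039  0.225  -0.0048] turn deg [-0.19 -0.09  0.03] frac [-0.0016 -0.0008  0.0003] q [ 0.27  0.02  1.91  0.    1.21 -0.21]
```

```bash
python3 -m handwheel '{"delta_pos":[[-0.004,0.02,-0.004],[0,0.05,0],[0,0.02,0],[0,0,0],[0,0,0],[0,0,0],[0,0,0],[0,0,0]],"turn":[[0,0,0],[0,0,0],[0,0,0],[0,0,0],[0,0,0],[0,0,0],[0,0,0],[0,0,0]]}' 0.6; python3 -c "
from h import *
plan([533.5,204,68],np.radians(27.6))
im=cams.read_camera('wrist');cv2.imwrite('pics/w10.png',im[:,:,::-1])"
```

```text
time: 15.25
tool_pos: [533.2, 205.0, 122.4]
ee_rot: [0.606, -0.604, 0.366, -0.367]
force: [-0.4, -0.0, 0.0]
opening: 51.1
tool delta mm [ 1.  54.4 -0.4] frac [ 0.0024  0.1359 -0.0011] turn deg [-0.22 -0.03  0.02] frac [-0.0018 -0.0003  0.0002] q [ 0.27  0.06  1.94  0.    1.14 -0.21]
```

View pics/w10.png

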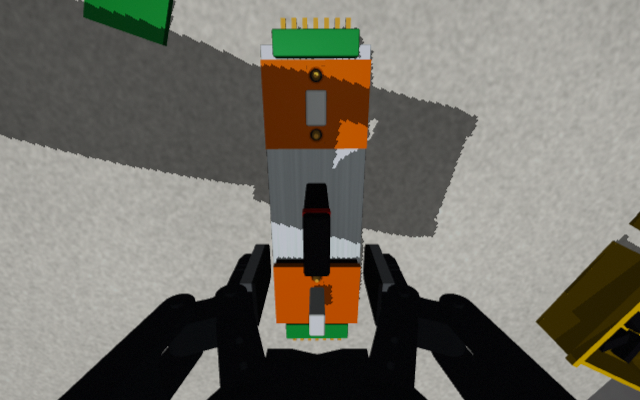

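The handle at (317,183..275) is centred between the jaws. I'm going down and gripping.

```bash
python3 -m handwheel '{"delta_pos":[[0.002,0.03,-0.001],[0,0.05,0],[0,0.03,0],[0,0.018,0],[0,0.008,0],[0,0,0],[0,0,0],[0,0,0]],"turn":[[-0.0018,0,0],[0,0,0],[0,0,0],[0,0,0],[0,0,0],[0,0,0],[0,0,0],[0,0,0]]}' 0.6;  python3 -c "
from h import *
plan([533.5,204,68],np.radians(27.6))
im=cams.read_camera('wrist');cv2.imwrite('pics/w11.png',im[:,:,::-1])"
```

```text
time: 15.97
tool_pos: [533.3, 204.1, 67.8]
ee_rot: [-0.605, 0.605, -0.366, 0.367]
force: [0.1, 0.6, 0.2]
opening: 51.4
tool delta mm [ 0.2 -0.2  0.1] frac [ 0.0006 -0.0004  0.0003] turn deg [ 0.01 -0.03  0.02] frac [ 0.0001 -0.0002  0.0002] q [ 0.27  0.13  1.96 -0.    1.05 -0.21]
```

View pics/w11.png

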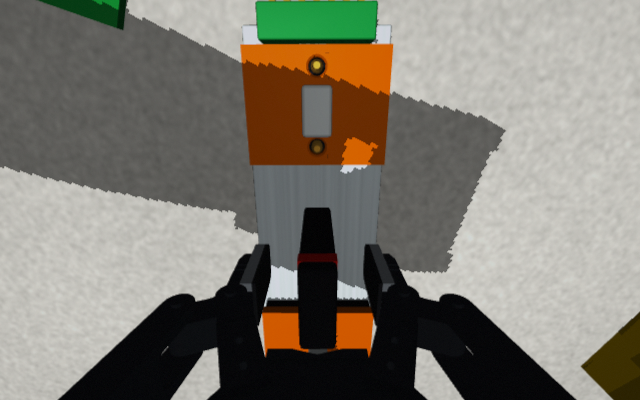

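Well placed. Closing on the handle with 100 N.

```bash
python3 -m handwheel '{"delta_pos":[[0,0,0],[0,0,0],[0,0,0],[0,0,0],[0,0,0],[0,0,0],[0,0,0],[0,0,0]],"turn":[[0,0,0],[0,0,0],[0,0,0],[0,0,0],[0,0,0],[0,0,0],[0,0,0],[0,0,0]]}' 0 100; python3 -c "
from h import *
plan([533.5,204,168],np.radians(27.6)); s=sensors.state(); print(s['force'],s['ft_torque'])"
```

```text
time: 16.68
tool_pos: [533.2, 204.1, 67.5]
ee_rot: [-0.605, 0.605, -0.366, 0.366]
force: [2.2, 0.3, 3.1]
opening: 15.2
tool delta mm [   0.3 -100.5    0.2] frac [ 0.0008 -0.2512  0.0005] turn deg [ 0.02 -0.03  0.01] frac [ 0.0001 -0.0003  0.0001] q [ 0.27  0.13  1.96 -0.    1.05 -0.21]
[2.18470409 0.27260129 3.08673726] [ 0.07216899 -0.11038506 -0.0079339 ]
```

```bash
python3 -m handwheel '{"delta_pos":[[0,-0.004,0],[0,-0.008,0],[0,-0.012,0],[0,-0.016,0],[0,-0.02,0],[0,-0.02,0],[0,-0.02,0],[0,-0.02,0]],"turn":[[0,0,0],[0,0,0],[0,0,0],[0,0,0],[0,0,0],[0,0,0],[0,0,0],[0,0,0]]}'; python3 -c "
from h import *
b=cams.read_camera('side');cv2.imwrite('pics/s12.png',cv2.resize(b[170:310,200:340,::-1],None,fx=4,fy=4,interpolation=cv2.INTER_CUBIC))"
```

```text
time: 17.35
tool_pos: [532.8, 204.1, 116.1]
ee_rot: [-0.605, 0.605, -0.367, 0.366]
force: [4.5, -0.2, -9.3]
opening: 14.9
```

View pics/s12.png

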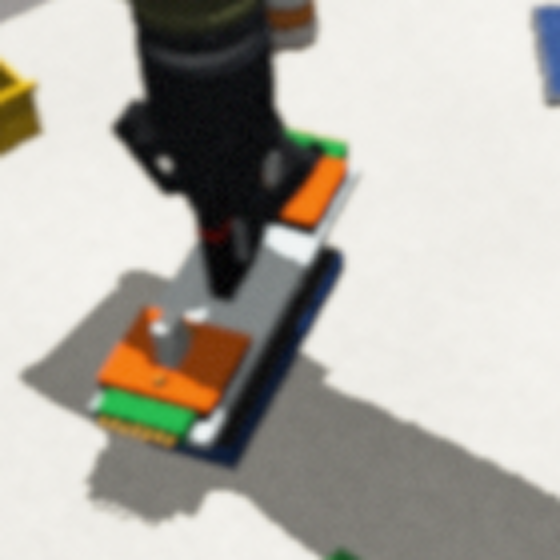

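The carrier comes up level with both covers on. I'll finish the lift.

```bash
python3 -m handwheel '{"delta_pos":[[0,-0.02,0],[0,-0.02,0],[0,-0.02,0],[0,-0.02,0],[0,-0.016,0],[0,-0.012,0],[0,-0.008,0],[0,-0.004,0]],"turn":[[0,0,0],[0,0,0],[0,0,0],[0,0,0],[0,0,0],[0,0,0],[0,0,0],[0,0,0]]}'; python3 -m handwheel '{"delta_pos":[[0,0,0],[0,0,0],[0,0,0],[0,0,0],[0,0,0],[0,0,0],[0,0,0],[0,0,0]],"turn":[[0,0,0],[0,0,0],[0,0,0],[0,0,0],[0,0,0],[0,0,0],[0,0,0],[0,0,0]]}'; python3 -c "
from h import *
plan([533.2,204.1,167.5],np.radians(27.6)); s=sensors.state(); print(s['force'],s['ft_torque'])"
```

```text
time: 18.07
tool_pos: [532.9, 204.1, 163.6]
ee_rot: [-0.604, 0.605, -0.367, 0.366]
force: [-4.7, -2.4, -5.7]
opening: 14.7
time: 18.73
tool_pos: [532.6, 204.3, 162.8]
ee_rot: [-0.604, 0.605, -0.367, 0.366]
force: [5.7, 2.7, -9.3]
opening: 15.0
tool delta mm [ 0.4 -4.7  0.4] frac [ 0.001  -0.0117  0.0011] turn deg [ 0.1  -0.05 -0.05] frac [ 0.0008 -0.0004 -0.0004] q [ 0.27  0.02  1.91  0.    1.22 -0.21]
[ 5.67402461  2.65331826 -9.297257  ] [ 1.50220325  0.01773274 -0.08890966]
```

```bash
python3 -m handwheel '{"delta_pos":[[0,-0.003,0],[0,-0.004,0],[0,-0.003,0],[0,-0.0015,0],[0,0,0],[0,0,0],[0,0,0],[0,0,0]],"turn":[[0,0,0],[0,0,0],[0,0,0],[0,0,0],[0,0,0],[0,0,0],[0,0,0],[0,0,0]]}'; python3 -m handwheel '{"delta_pos":[[0,0,0],[0,0,0],[0,0,0],[0,0,0],[0,0,0],[0,0,0],[0,0,0],[0,0,0]],"turn":[[0,0,0],[0,0,0],[0,0,0],[0,0,0],[0,0,0],[0,0,0],[0,0,0],[0,0,0]]}'; python3 - <<'E'
from h import *
for i in range(6):
    s=sensors.state(); print(s['time'],s['tool_pos'].round(2),s['force'].round(2),s['ft_torque'].round(3),s['opening'].round(2),np.abs(s['qvel']).max().round(4)); b=cams.read_camera('side')
cv2.imwrite('pics/s13.png',cv2.resize(b[130:330,180:380,::-1],None,fx=3,fy=3,interpolation=cv2.INTER_CUBIC))
w=cams.read_camera('wrist');cv2.imwrite('pics/w13.png',w[:,:,::-1])
w=cams.read_camera('top');cv2.imwrite('pics/t13.png',w[:,:,::-1])
E
```

```text
time: 19.4
tool_pos: [532.7, 204.0, 167.4]
ee_rot: [-0.604, 0.605, -0.367, 0.366]
force: [-1.5, 2.3, -9.1]
opening: 14.9
time: 20.07
tool_pos: [532.8, 204.0, 167.5]
ee_rot: [-0.604, 0.605, -0.367, 0.366]
force: [2.4, -2.5, -8.4]
opening: 14.6Traceback (most recent call last):
  File "<stdin>", line 3, in <module>
AttributeError: 'float' object has no attribute 'round'
```

```bash
python3 - <<'E'
from h import *
for i in range(8):
    s=sensors.state(); print(round(s['time'],2),s['tool_pos'].round(2),s['force'].round(2),s['ft_torque'].round(3),round(float(s['opening']),2),np.abs(s['qvel']).max().round(4)); b=cams.read_camera('side')
cv2.imwrite('pics/s13.png',cv2.resize(b[130:330,180:380,::-1],None,fx=3,fy=3,interpolation=cv2.INTER_CUBIC))
w=cams.read_camera('wrist');cv2.imwrite('pics/w13.png',w[:,:,::-1])
w=cams.read_camera('top');cv2.imwrite('pics/t13.png',w[:,:,::-1])
E
```

```text
20.07 [532.76 204.03 167.51] [ 2.43 -2.52 -8.44] [-0.608 -0.393 -0.59 ] 14.63 0.2613
20.12 [532.69 204.12 167.49] [ 4.64 -6.58 -6.33] [-1.677 -0.787  0.053] 14.66 0.2007
20.17 [532.89 203.82 167.52] [12.12 -4.45 -9.6 ] [ 0.117 -1.348 -0.104] 14.77 0.1954
20.22 [532.68 204.01 167.54] [-10.72  15.66  -2.29] [ 1.788  1.658 -0.174] 14.9 0.4486
20.27 [532.73 204.04 167.53] [-3.8   8.54 -7.27] [-0.25   0.039  0.229] 15.03 0.297
20.32 [532.71 204.04 167.54] [ 2.96 -7.03 -6.06] [0.351 0.776 0.261] 14.81 0.2877
20.37 [532.85 203.87 167.55] [ 1.000e-02  1.102e+01 -8.150e+00] [ 0.606 -0.237 -0.308] 14.96 0.1701
20.42 [532.72 203.96 167.53] [-4.14 -1.9  -8.28] [-2.029 -0.042 -0.08 ] 14.8 0.2704
```

View pics/s13.png

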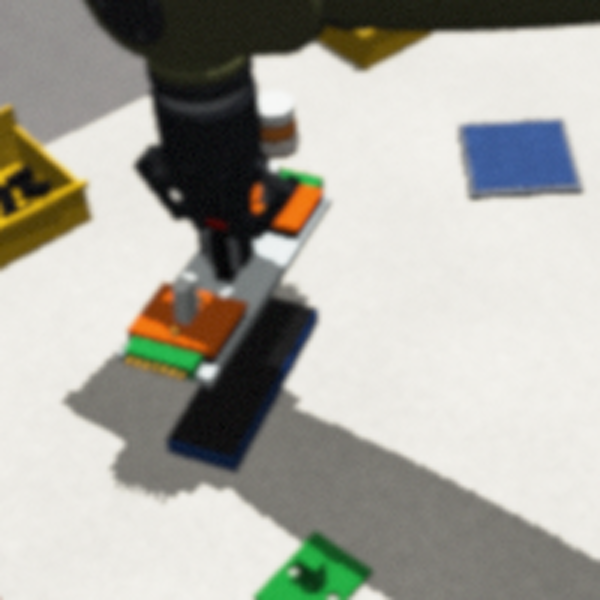

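View pics/w13.png

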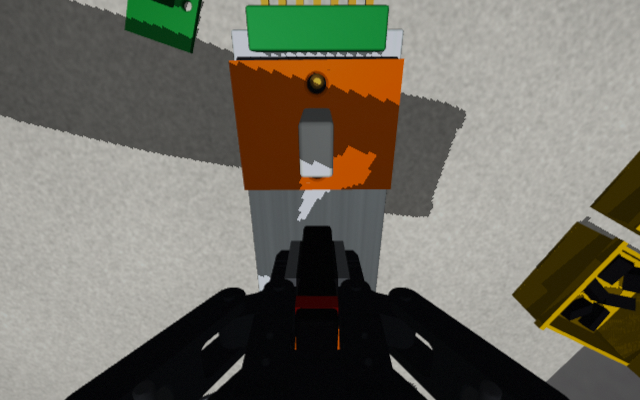

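View pics/t13.png

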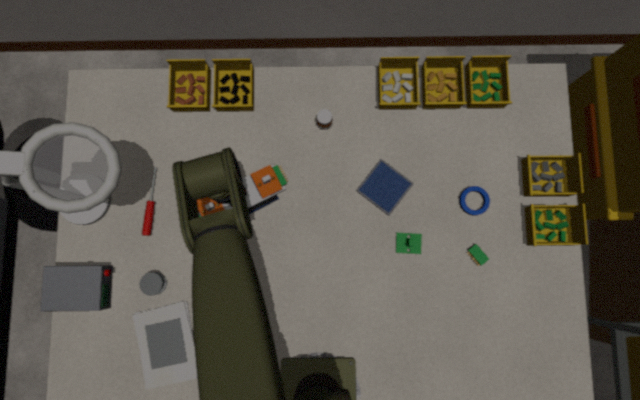

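The wrist view suggests that the far (fitted) end sits higher than at rest, since the cover edge width went from 152 to 173 px. That means a tilt in the grip, so I'm measuring it.

```bash
python3 - <<'E'
from h import *
import pickle
s=sensors.state();p=cams.camera_params('wrist'); w=cams.read_camera('wrist');cv2.imwrite('pics/w14.png',w[:,:,::-1]); pickle.dump((p,s),open('w14.pkl','wb'))
print(s['tool_pos'],s['force'],rot(s).as_matrix()[2].round(4))
a=cv2.resize(w[0:200,220:420,::-1],(600,600),interpolation=cv2.INTER_CUBIC)
cv2.imwrite('pics/w14c.png',cv2.convertScaleAbs(a,alpha=1.3))
a=cv2.imread('pics/w11.png')[0:200,220:420]
cv2.imwrite('pics/w11c.png',cv2.convertScaleAbs(cv2.resize(a,(600,600),interpolation=cv2.INTER_CUBIC),alpha=1.3))
E
```

```text
[532.77044108 203.99938713 167.51442877] [ 0.6760568   3.46323483 -6.73542333] [ 1.0e-04 -1.0e+00 -1.5e-03]
```

View pics/w14c.png

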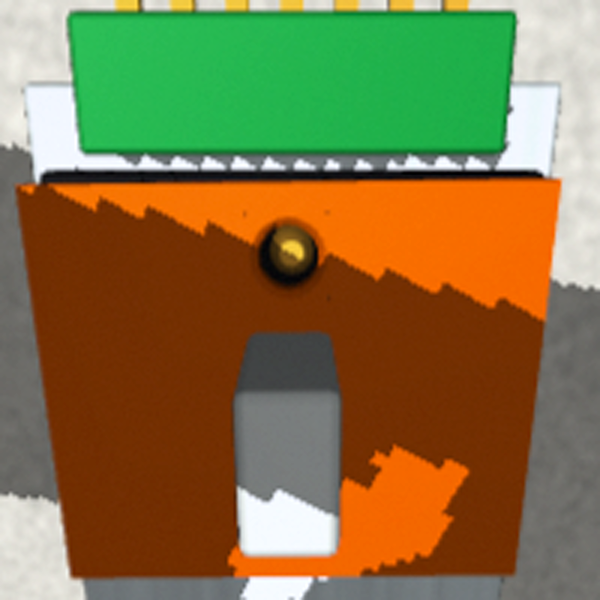

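View pics/w11c.png

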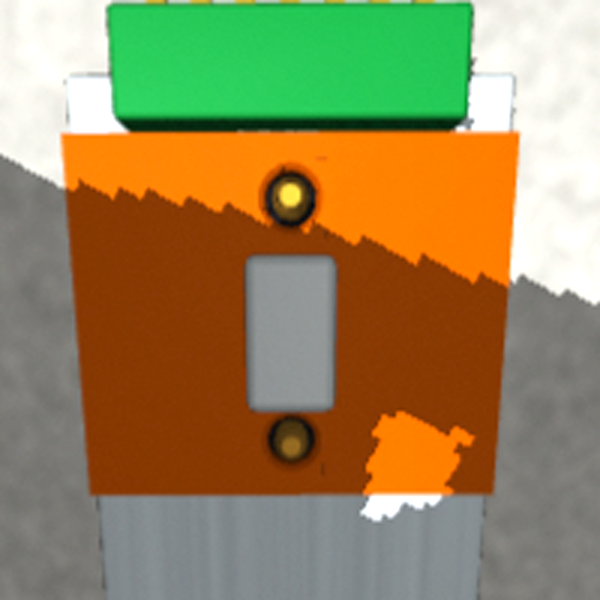

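```bash
python3 - <<'E'
from h import *
import pickle
p,s=pickle.load(open('w14.pkl','rb'))
A=lambda c:((c[0]+.5)/3-.5+220,(c[1]+.5)/3-.5)
K=np.array(p['intrinsics'])
# carrier frame: image right = carrier +x, up = -y ; cover top z=24, centre y=-78 ; 
obj=np.array([[-36,-107,24],[36,-107,24],[36,-49,24],[-36,-49,24],[-38,-118,10],[38,-118,10]],float)
sets={'w14':[(17,185),(560,180),(515,577),(70,578),(25,85),(560,85)],'w11':[(62,133),(518,131),(494,494),(90,494),(67,74),(515,74)]}
M=rot(s).as_matrix()
for n,pt in sets.items():
    im=np.array([A(c) for c in pt])
    ok,rv,tv=cv2.solvePnP(obj,im,K,None,flags=cv2.SOLVEPNP_ITERATIVE)
    R=cv2.Rodrigues(rv)[0]; Rw=np.array(p['R']).T@R   # carrier axes in world (if camera as now)
    e=cv2.projectPoints(obj,rv,tv,K,None)[0][:,0]-im
    o=np.array(p['R']).T@(tv[:,0]-np.array(p['t']))
    print(n,'err',np.abs(e).max().round(2),'yaxis z',Rw[2,1].round(4),'deg',np.degrees(np.arcsin(Rw[2,1])).round(2),'xaxis z deg',np.degrees(np.arcsin(Rw[2,0])).round(2),'orig in tool',(M.T@(o-s['tool_pos'])).round(1))
E
```

```text
w14 err 2.22 yaxis z 0.1391 deg 7.99 xaxis z deg -0.85 orig in tool [-173.3 -295.    -0.5]
w11 err 0.46 yaxis z -0.0164 deg -0.94 xaxis z deg -0.03 orig in tool [-1.682e+02 -3.059e+02 -1.000e-01]
```

```bash
cat > pnp.py <<'E'
from h import *
obj=np.array([[36,-107,24],[-36,-107,24],[-36,-49,24],[36,-49,24],[38,-118,10],[-38,-118,10]],float)
def fit(p,s,im,n=6,ob=obj):
    M=rot(s).as_matrix();K=np.array(p['intrinsics'])
    ok,rv,tv=cv2.solvePnP(ob[:n],im[:n],K,None,flags=cv2.SOLVEPNP_ITERATIVE)
    R=cv2.Rodrigues(rv)[0]; Rw=np.array(p['R']).T@R
    e=cv2.projectPoints(ob[:n],rv,tv,K,None)[0][:,0]-im[:n]
    o=np.array(p['R']).T@(tv[:,0]-np.array(p['t']))
    print('err',np.abs(e).max().round(2),'y tilt deg',np.degrees(np.arcsin(Rw[2,1])).round(2),'x tilt',np.degrees(np.arcsin(Rw[2,0])).round(2),'orig in tool',(M.T@(o-s['tool_pos'])).round(1),'world',o.round(1))
E
python3 - <<'E'
from pnp import *
import pickle
p,s=pickle.load(open('w14.pkl','rb'))
A=lambda c:((c[0]+.5)/3-.5+220,(c[1]+.5)/3-.5)
for n,pt in {'w14':[(17,185),(560,180),(515,577),(70,578),(25,85),(560,85)],'w11':[(62,133),(518,131),(494,494),(90,494),(67,74),(515,74)]}.items():
    im=np.array([A(c) for c in pt]); print(n); fit(p,s,im); fit(p,s,im,4)
E
```

```text
w14
err 2.22 y tilt deg -7.99 x tilt -0.85 orig in tool [ 5.6 34.6  0.3] world [535.5 199.2 133. ]
err 0.13 y tilt deg -7.0 x tilt -0.76 orig in tool [ 6.4 33.4  0.5] world [536.1 198.5 134.1]
w11
err 0.46 y tilt deg 0.94 x tilt -0.03 orig in tool [ 0.5 45.5 -0.2] world [532.8 203.4 122. ]
err 0.15 y tilt deg 1.36 x tilt -0.36 orig in tool [ 0.7 44.8  0. ] world [533.  203.4 122.7]
```

The carrier has pitched about 8° in the grip and is creeping: w14 differs from w13. The arm is also chattering, with forces of ±10 N, which did not happen at 50 N with the cover. I'm dropping the grip force to 50 N and watching.

```bash
python3 -m handwheel '{"delta_pos":[[0,0,0],[0,0,0],[0,0,0],[0,0,0],[0,0,0],[0,0,0],[0,0,0],[0,0,0]],"turn":[[0,0,0],[0,0,0],[0,0,0],[0,0,0],[0,0,0],[0,0,0],[0,0,0],[0,0,0]]}' 0 50; python3 - <<'E'
from h import *
import pickle
s=sensors.state();p=cams.camera_params('wrist'); w=cams.read_camera('wrist');cv2.imwrite('pics/w15.png',w[:,:,::-1]); pickle.dump((p,s),open('w15.pkl','wb'))
for i in range(4):
    s=sensors.state(); print(round(s['time'],2),s['tool_pos'].round(2),s['force'].round(2),s['ft_torque'].round(3),round(float(s['opening']),2),np.abs(s['qvel']).max().round(4)); w2=cams.read_camera('wrist')
cv2.imwrite('pics/w15b.png',w2[:,:,::-1])
a=np.hstack([cv2.resize(x[0:200,220:420,::-1],(400,400),interpolation=cv2.INTER_CUBIC) for x in (w,w2)])
cv2.imwrite('pics/w15c.png',cv2.convertScaleAbs(a,alpha=1.3))
E
```

```text
time: 21.28
tool_pos: [532.8, 204.1, 167.6]
ee_rot: [-0.604, 0.605, -0.367, 0.366]
force: [3.2, -6.3, -10.0]
opening: 14.9
21.33 [532.74 204.25 167.53] [ 9.7   0.65 -8.22] [-2.144 -2.191 -0.447] 14.82 0.5847
21.38 [532.69 204.1  167.51] [-1.75  3.88 -6.86] [-2.131 -0.983 -0.431] 14.38 0.3137
21.43 [532.86 203.81 167.52] [ 1.21 -6.16 -5.89] [-1.908 -0.64   0.128] 14.53 0.4105
21.48 [532.84 203.79 167.48] [-2.68  6.34 -4.59] [ 3.018  0.667 -0.473] 14.94 0.1884
```

View pics/w15c.png

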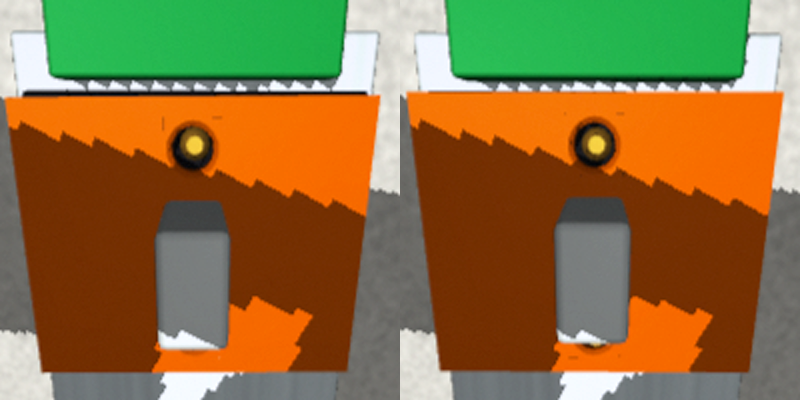

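```bash
python3 - <<'E'
from h import *
b=cams.read_camera('side');cv2.imwrite('pics/s15.png',cv2.resize(b[130:300,200:340,::-1],None,fx=3.5,fy=3.5,interpolation=cv2.INTER_CUBIC))
E
```

```text
(no output)
```

View pics/s15.png

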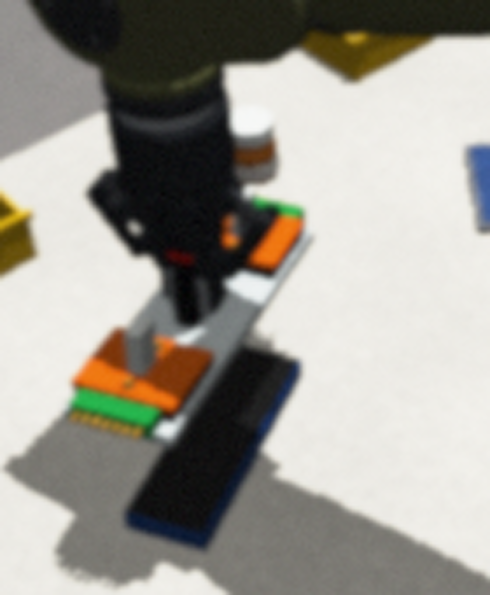

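Both covers are still on the pins but the carrier is pitching, with the near fitted end up. I'll set it back on the rest before it gets worse, then regrip.

```bash
python3 -m handwheel '{"delta_pos":[[0,0.01,0],[0,0.025,0],[0,0.035,0],[0,0.035,0],[0,0.03,0],[0,0.02,0],[0,0.015,0],[0,0.01,0]],"turn":[[0,0,0],[0,0,0],[0,0,0],[0,0,0],[0,0,0],[0,0,0],[0,0,0],[0,0,0]]}'; python3 -m handwheel '{"delta_pos":[[0,0.01,0],[0,0.01,0],[0,0.01,0],[0,0.01,0],[0,0.01,0],[0,0.01,0],[0,0.008,0],[0,0,0]],"turn":[[0,0,0],[0,0,0],[0,0,0],[0,0,0],[0,0,0],[0,0,0],[0,0,0],[0,0,0]]}'; python3 - <<'E'
from h import *
for i in range(3):
    s=sensors.state(); print(round(s['time'],2),s['tool_pos'].round(2),s['force'].round(2),s['ft_torque'].round(3),round(float(s['opening']),2),np.abs(s['qvel']).max().round(4)); w2=cams.read_camera('wrist' if i<2 else 'side')
    cv2.imwrite(f'pics/m16_{i}.png',w2[:,:,::-1])
a=cv2.imread('pics/m16_1.png')[0:200,220:420]; b=cv2.imread('pics/m16_2.png')[170:300,205:335]
cv2.imwrite('pics/m16.png',np.hstack([cv2.resize(x,(400,400),interpolation=cv2.INTER_CUBIC) for x in (a,b)]))
E
```

```text
time: 22.25
tool_pos: [532.0, 203.8, 93.9]
ee_rot: [-0.604, 0.606, -0.367, 0.366]
force: [3.9, -6.3, -6.6]
opening: 14.7
time: 22.92
tool_pos: [532.0, 203.8, 67.3]
ee_rot: [-0.604, 0.606, -0.367, 0.366]
force: [0.6, -1.5, -5.6]
opening: 14.4
22.92 [531.97 203.76  67.31] [ 0.6  -1.52 -5.57] [1.924 1.025 0.098] 14.37 0.4321
22.97 [532.21 203.82  67.75] [ 1.41 -1.22 -5.63] [1.969 1.069 0.098] 14.59 0.4315
23.02 [532.5  203.92  68.15] [ 0.59 -0.77 -5.79] [1.881 0.9   0.119] 14.76 0.4208
```

View pics/m16.png

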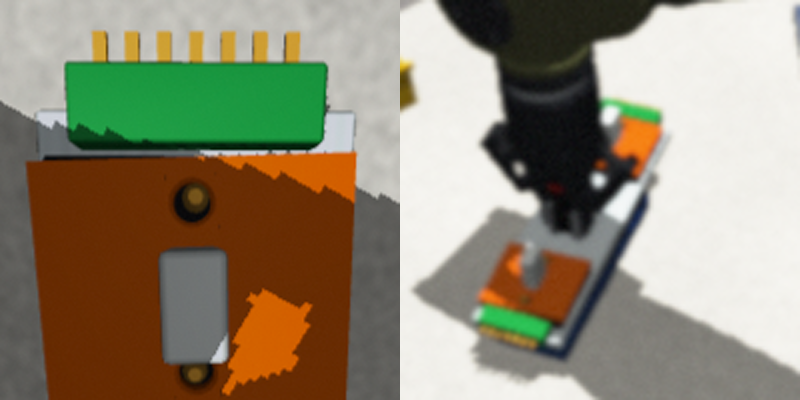

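```bash
python3 -m handwheel '{"delta_pos":[[0,0,0],[0,0,0],[0,0,0],[0,0,0],[0,0,0],[0,0,0],[0,0,0],[0,0,0]],"turn":[[0,0,0],[0,0,0],[0,0,0],[0,0,0],[0,0,0],[0,0,0],[0,0,0],[0,0,0]]}' ; python3 - <<'E'
from h import *
for i in range(6):
    s=sensors.state(); print(round(s['time'],2),s['tool_pos'].round(2),s['force'].round(2),s['ft_torque'].round(3),round(float(s['opening']),2),s['qvel'].round(2)); w2=cams.read_camera('wrist')
cv2.imwrite('pics/w17.png',w2[:,:,::-1])
E
```

```text
time: 23.73
tool_pos: [532.6, 203.9, 68.3]
ee_rot: [-0.604, 0.605, -0.367, 0.366]
force: [1.6, -3.4, -12.8]
opening: 14.6
23.73 [532.62 203.9   68.33] [  1.57  -3.44 -12.78] [1.433 0.77  0.033] 14.58 [-0.01  0.    0.    0.27  0.03 -0.06]
23.78 [532.6  203.89  68.29] [  1.97  -3.82 -10.86] [1.432 0.846 0.061] 14.89 [-0.01  0.    0.    0.28  0.05 -0.07]
23.83 [532.59 203.9   68.31] [  1.7   -3.4  -12.53] [1.634 0.912 0.042] 14.77 [-0.02  0.    0.    0.33  0.05 -0.05]
23.88 [532.64 203.89  68.34] [  2.47  -3.48 -11.29] [1.691 0.927 0.06 ] 14.82 [-0.02  0.    0.    0.34  0.05 -0.04]
23.93 [532.61 203.9   68.34] [  1.95  -3.64 -10.25] [1.807 0.964 0.117] 14.42 [-0.02  0.    0.    0.37  0.06 -0.03]
23.98 [532.6  203.92  68.33] [ 1.74 -3.24 -9.67] [1.858 0.997 0.088] 14.93 [-0.02  0.    0.    0.39  0.06 -0.02]
```

View pics/w17.png

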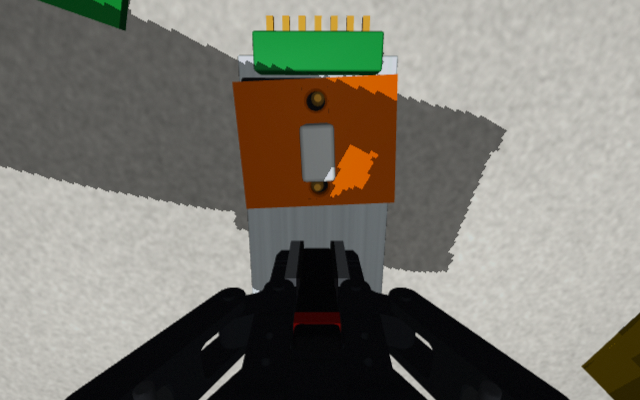

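The carrier has crept upward in the jaws: the red band moved from row 258 to 322, and the wrist still carries about 11 N at the original height. I'm lowering further until the rest takes the weight.

```bash
python3 -m handwheel '{"delta_pos":[[0,0.008,0],[0,0.008,0],[0,0.008,0],[0,0.006,0],[0,0.003,0],[0,0,0],[0,0,0],[0,0,0]],"turn":[[0,0,0],[0,0,0],[0,0,0],[0,0,0],[0,0,0],[0,0,0],[0,0,0],[0,0,0]]}' ; python3 - <<'E'
from h import *
s=sensors.state(); print(round(s['time'],2),s['tool_pos'].round(2),s['force'].round(2),s['ft_torque'].round(3),s['qvel'].round(2)); 
w2=cams.read_camera('wrist')
cv2.imwrite('pics/w18.png',w2[:,:,::-1])
b=cams.read_camera('side');cv2.imwrite('pics/s18.png',cv2.resize(b[170:300,205:335,::-1],None,fx=4,fy=4,interpolation=cv2.INTER_CUBIC))
E
```

```text
time: 24.7
tool_pos: [532.7, 204.0, 55.3]
ee_rot: [-0.604, 0.605, -0.367, 0.366]
force: [-1.1, 1.7, -6.9]
opening: 14.5
24.7 [532.73 203.98  55.26] [-1.07  1.66 -6.9 ] [-1.794 -0.925 -0.073] [ 0.02 -0.   -0.   -0.45 -0.08 -0.02]
```

View pics/w18.png

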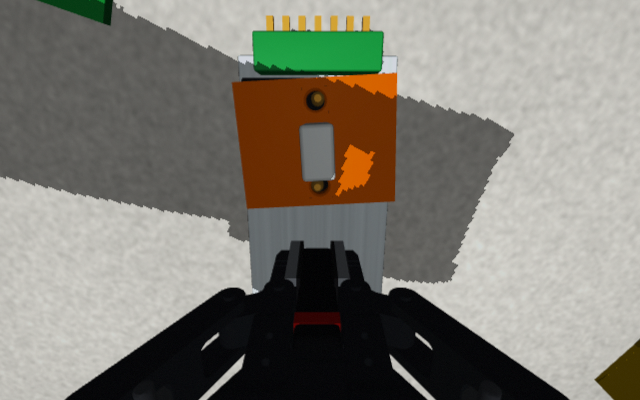

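View pics/s18.png

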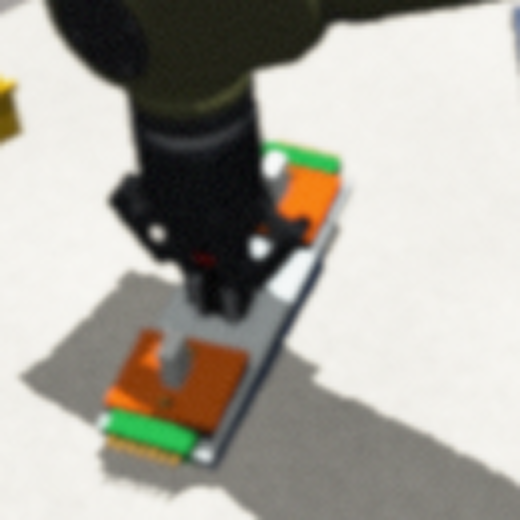

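```bash
python3 -m handwheel '{"delta_pos":[[0,0.005,0],[0,0.005,0],[0,0.002,0],[0,0,0],[0,0,0],[0,0,0],[0,0,0],[0,0,0]],"turn":[[0,0,0],[0,0,0],[0,0,0],[0,0,0],[0,0,0],[0,0,0],[0,0,0],[0,0,0]]}' ; python3 - <<'E'
from pnp import *
s=sensors.state(); p=cams.camera_params('wrist'); print(round(s['time'],2),s['tool_pos'].round(2),s['force'].round(2),s['ft_torque'].round(3),s['qvel'].round(2)); 
# pose from w18 corners (approx same)
im=np.array([(233.5,83),(397,75.5),(394.5,201),(247.5,208)],float); fit(p,s,im,4)
E
```

```text
time: 25.47
tool_pos: [533.0, 204.0, 50.8]
ee_rot: [-0.604, 0.605, -0.367, 0.366]
force: [0.7, -0.4, -3.0]
opening: 14.8
25.47 [533.04 204.    50.8 ] [ 0.71 -0.38 -3.01] [-0.087 -0.182 -0.058] [ 0.   -0.    0.   -0.09 -0.03 -0.01]
err 0.53 y tilt deg 4.25 x tilt 1.08 orig in tool [17.8 23.7  3.6] world [544.5 189.9  27.1]
```

```bash
python3 -m handwheel '{"delta_pos":[[0,0.003,0],[0,0.003,0],[0,0.003,0],[0,0,0],[0,0,0],[0,0,0],[0,0,0],[0,0,0]],"turn":[[0,0,0],[0,0,0],[0,0,0],[0,0,0],[0,0,0],[0,0,0],[0,0,0],[0,0,0]]}' ; python3 - <<'E'
from pnp import *
s=sensors.state(); print(round(s['time'],2),s['tool_pos'].round(2),s['force'].round(2),s['ft_torque'].round(3),s['qvel'].round(2)); 
w2=cams.read_camera('wrist')
cv2.imwrite('pics/w19.png',w2[:,:,::-1])
E
```

```text
time: 26.13
tool_pos: [533.3, 203.9, 47.3]
ee_rot: [-0.605, 0.605, -0.366, 0.367]
force: [2.5, -2.8, 3.9]
opening: 15.2
26.13 [533.25 203.93  47.26] [ 2.51 -2.83  3.94] [ 0.137  0.067 -0.02 ] [ 0.   -0.    0.   -0.03 -0.01  0.  ]
```

View pics/w19.png

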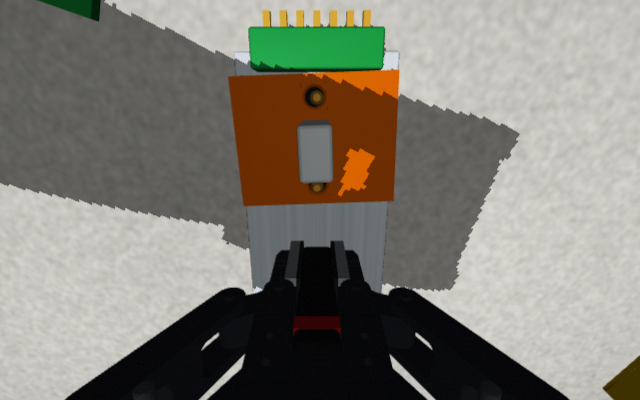

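It's now resting (+4 N) and quiet. Likely cause: I gripped too deep, so the handle stood well beyond the pads and into the finger links, whereas the cover was gripped near its fin top and held quietly. I'll release, re-measure and regrip higher.

```bash
python3 -m handwheel '{"delta_pos":[[0,0,0],[0,0,0],[0,0,0],[0,0,0],[0,0,0],[0,0,0],[0,0,0],[0,0,0]],"turn":[[0,0,0],[0,0,0],[0,0,0],[0,0,0],[0,0,0],[0,0,0],[0,0,0],[0,0,0]]}' 0.6; python3 -m handwheel '{"delta_pos":[[0,-0.03,0],[0,-0.06,0],[0,-0.08,0],[0,-0.08,0],[0,-0.05,0],[0.05,0,0],[0.08,0,0],[0.06,0,0]],"turn":[[0,0,0],[0,0,0],[0,0,0],[0,0,0],[0,0,0],[0,0,0],[0,0,0],[0,0,0]]}' 0.6;  python3 - <<'E'
from pnp import *
import pickle
cams.read_camera('side')
s=sensors.state();p=cams.camera_params('wrist');w=cams.read_camera('wrist');pickle.dump((p,s),open('w20.pkl','wb'))
print(s['tool_pos'],s['qvel'].round(2))
cv2.imwrite('pics/w20.png',w[:,:,::-1])
b=cams.read_camera('side');cv2.imwrite('pics/s20.png',cv2.resize(b[190:310,205:325,::-1],None,fx=5,fy=5,interpolation=cv2.INTER_CUBIC))
E
```

```text
time: 26.85
tool_pos: [532.5, 203.9, 46.7]
ee_rot: [-0.604, 0.605, -0.367, 0.366]
force: [0.0, -0.7, 1.4]
opening: 51.2
time: 27.52
tool_pos: [569.0, 135.8, 169.0]
ee_rot: [0.605, -0.605, 0.365, -0.367]
force: [-0.0, -0.0, -0.3]
opening: 51.3
[570.47438527 132.49826414 168.666292  ] [ 0.04 -0.01  0.02  0.04  0.01  0.09]
```

View pics/w20.png

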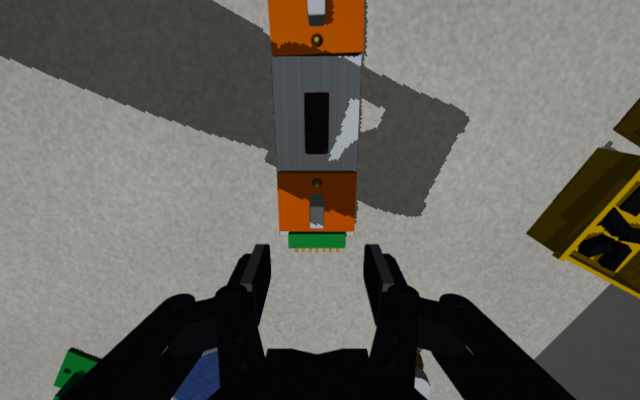

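View pics/s20.png

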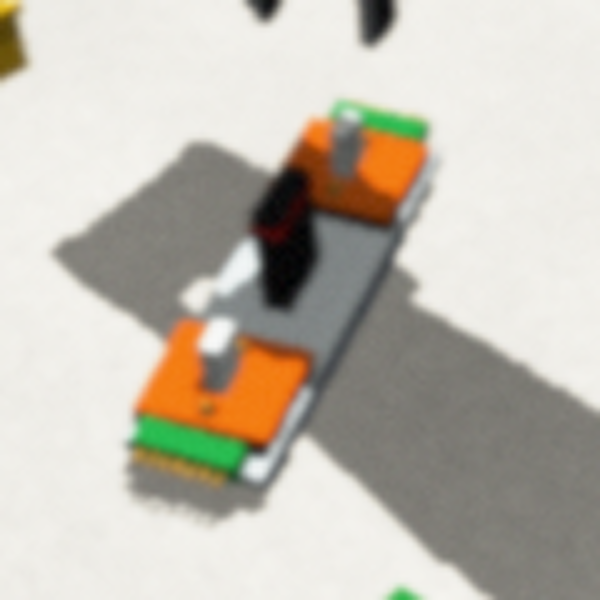

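The carrier is back on the rest with both covers seated. Measuring the handle again.

```bash
python3 - <<'E'
import cv2
im=cv2.convertScaleAbs(cv2.imread('pics/w20.png')[75:170,265:370],alpha=2.2)
cv2.imwrite('pics/w20c.png',cv2.resize(im,None,fx=6,fy=6,interpolation=cv2.INTER_CUBIC))
E
```

```text
(no output)
```

View pics/w20c.png

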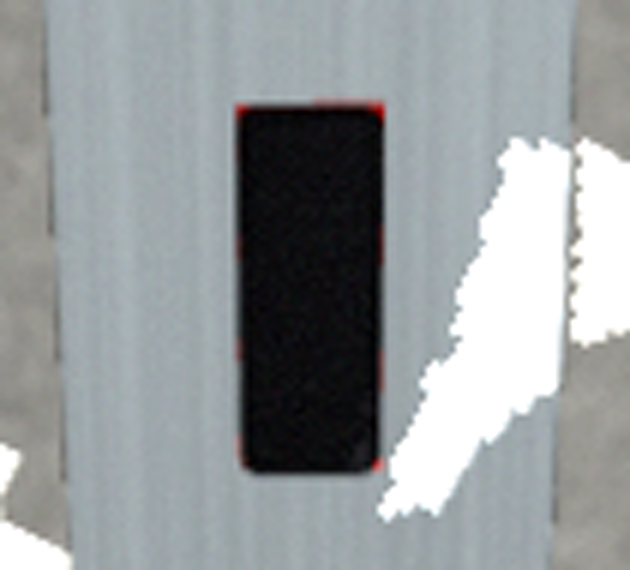

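```bash
python3 - <<'E'
from h import *
import pickle
p,s=pickle.load(open('w20.pkl','rb'))
A=lambda u,v:((u+.5)/6-.5+265,(v+.5)/6-.5+75)
P=[back(p,A(*c),100)[:2] for c in [(237,105),(384,104),(381,471),(243,472)]]
print(np.array(P).round(1),np.mean(P,0).round(2))
for a,b in((0,1),(3,2)): d=P[b]-P[a];print('x',np.linalg.norm(d),np.degrees(np.arctan2(d[1],d[0])))
for a,b in((0,3),(1,2)): d=P[b]-P[a];print('y',np.linalg.norm(d),np.degrees(np.arctan2(d[1],d[0]))+90)
m=np.mean(P,0)
plan([m[0],m[1],125],np.radians(27.5))
E
```

```text
[[523.7 204.4]
 [537.7 211.8]
 [556.1 176.6]
 [542.1 169.3]] [539.88 190.54]
x 15.771548477170137 27.743348993598385
x 15.848788279579368 27.795017594763923
y 39.691561253549885 27.544093204899838
y 39.67707558747532 27.65554984878382
tool delta mm [-62.1  42.9  -0.2] frac [-0.1553  0.1071 -0.0004] turn deg [ 0.03 -0.08  0.01] frac [ 0.0002 -0.0006  0.0001] q [ 0.14  0.04  1.87 -0.    1.23 -0.34]
```

The carrier sits 15 mm farther along its +y on the rest, which is still stable. I'm regripping at the new handle position, higher this time (TCP about z 87).

```bash
python3 -m handwheel '{"delta_pos":[[-0.04,0.02,0],[-0.06,0.05,0],[-0.04,0.03,0],[-0.015,0.007,0],[0,0,0],[0,0,0],[0,0,0],[0,0,0]],"turn":[[0,0,0],[0,0,0],[0,0,0],[0,0,0],[0,0,0],[0,0,0],[0,0,0],[0,0,0]]}' 0.6; python3 -c "
from h import *
plan([539.9,190.5,87],np.radians(27.65))
w=cams.read_camera('wrist');cv2.imwrite('pics/w21.png',w[:,:,::-1])"
```

```text
time: 28.33
tool_pos: [540.3, 191.3, 125.3]
ee_rot: [0.605, -0.605, 0.366, -0.367]
force: [0.5, 0.5, 0.3]
opening: 51.3
tool delta mm [ 0.5 38.3 -0.7] frac [ 0.0012  0.0958 -0.0018] turn deg [-0.03 -0.12  0.04] frac [-0.0003 -0.001   0.0003] q [ 0.25  0.06  1.93 -0.    1.15 -0.23]
```

View pics/w21.png

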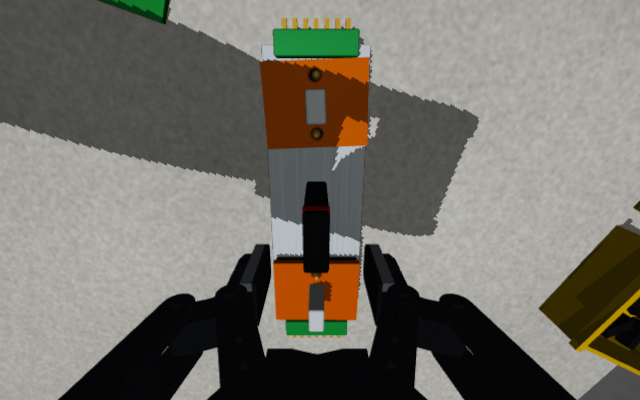

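```bash
python3 -m handwheel '{"delta_pos":[[0.001,0.03,-0.002],[0,0.035,0],[0,0.02,0],[0,0.01,0],[0,0,0],[0,0,0],[0,0,0],[0,0,0]],"turn":[[0,-0.001,0],[0,0,0],[0,0,0],[0,0,0],[0,0,0],[0,0,0],[0,0,0],[0,0,0]]}' 0.6; python3 -m handwheel '{"delta_pos":[[0,0,0],[0,0,0],[0,0,0],[0,0,0],[0,0,0],[0,0,0],[0,0,0],[0,0,0]],"turn":[[0,0,0],[0,0,0],[0,0,0],[0,0,0],[0,0,0],[0,0,0],[0,0,0],[0,0,0]]}' 0 60; python3 -m handwheel '{"delta_pos":[[0,-0.004,0],[0,-0.006,0],[0,-0.006,0],[0,-0.004,0],[0,0,0],[0,0,0],[0,0,0],[0,0,0]],"turn":[[0,0,0],[0,0,0],[0,0,0],[0,0,0],[0,0,0],[0,0,0],[0,0,0],[0,0,0]]}'; python3 - <<'E'
from h import *
for i in range(6):
    s=sensors.state(); print(round(s['time'],2),s['tool_pos'].round(2),s['force'].round(2),s['ft_torque'].round(3),round(float(s['opening']),2),s['qvel'].round(2)); w=cams.read_camera('wrist' if i!=4 else 'side')
    cv2.imwrite(f'pics/m22_{i}.png',w[:,:,::-1])
a=[cv2.imread(f'pics/m22_{i}.png')[20:220,220:420] for i in (0,5)]
cv2.imwrite('pics/m22.png',np.hstack([cv2.resize(x,(400,400),interpolation=cv2.INTER_CUBIC) for x in a]))
E
```

```text
time: 29.05
tool_pos: [539.2, 190.9, 86.7]
ee_rot: [-0.605, 0.605, -0.366, 0.366]
force: [-0.6, 0.7, -1.0]
opening: 51.1
time: 29.72
tool_pos: [539.1, 191.0, 86.4]
ee_rot: [-0.605, 0.605, -0.366, 0.366]
force: [3.1, 0.8, 1.0]
opening: 15.0
time: 30.38
tool_pos: [538.4, 190.7, 93.7]
ee_rot: [-0.604, 0.606, -0.366, 0.365]
force: [-0.3, 0.6, -6.5]
opening: 15.1
30.38 [538.39 190.75  93.68] [-0.27  0.58 -6.54] [ 0.035 -0.008 -0.026] 15.13 [-0. -0. -0. -0. -0.  0.]
30.43 [538.45 190.78  93.76] [ 0.04  0.67 -6.6 ] [ 0.033 -0.008 -0.008] 15.11 [ 0. -0. -0. -0. -0. -0.]
30.48 [538.49 190.78  93.79] [ 0.61 -0.09 -6.97] [ 0.006 -0.039  0.028] 14.93 [-0.  0. -0. -0.  0.  0.]
30.53 [538.53 190.77  93.84] [ 1.36  0.36 -6.85] [-0.021 -0.002  0.043] 15.19 [-0.  0. -0.  0. -0.  0.]
30.58 [538.56 190.8   93.87] [-0.06 -0.03 -6.87] [ 0.004 -0.003 -0.028] 14.78 [ 0. -0. -0. -0.  0. -0.]
30.63 [538.59 190.8   93.92] [ 0.08  0.52 -7.47] [ 0.062 -0.001 -0.006] 14.84 [ 0. -0.  0.  0.  0. -0.]
```

View pics/m22.png

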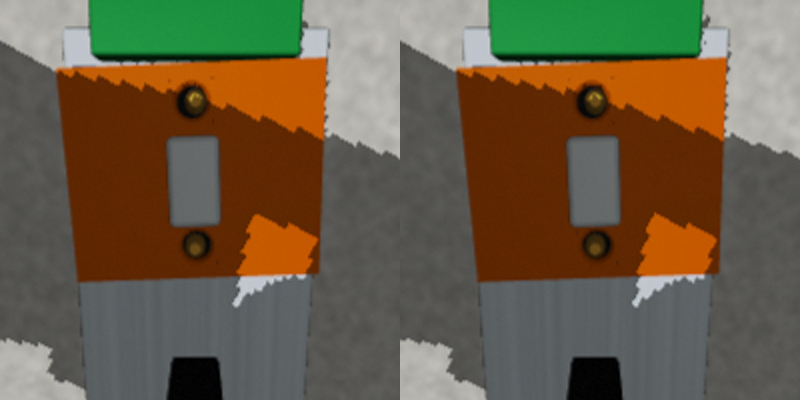

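Holding quietly now at 7 N with near-zero torque. I'm lifting slowly and then shifting 15 mm back along the carrier to centre it over the rest.

```bash
python3 -m handwheel '{"delta_pos":[[0,-0.006,0],[0,-0.012,0],[0,-0.018,0],[0,-0.02,0],[0,-0.02,0],[0,-0.018,0],[0,-0.014,0],[0,-0.01,0]],"turn":[[0,0,0],[0,0,0],[0,0,0],[0,0,0],[0,0,0],[0,0,0],[0,0,0],[0,0,0]]}'; python3 - <<'E'
from h import *
s=sensors.state(); print(round(s['time'],2),s['tool_pos'].round(2),s['force'].round(2),s['ft_torque'].round(3),s['qvel'].round(2)); w=cams.read_camera('wrist');cv2.imwrite('pics/w23.png',w[:,:,::-1])
plan([533,203.7,186.5],np.radians(27.6))
E
```

```text
time: 31.35
tool_pos: [539.2, 191.0, 142.6]
ee_rot: [-0.605, 0.605, -0.366, 0.366]
force: [0.1, -0.8, -6.5]
opening: 15.1
31.35 [539.18 190.98 142.63] [ 0.07 -0.83 -6.45] [-0.021 -0.016  0.027] [-0.   -0.04 -0.02  0.    0.08  0.  ]
tool delta mm [-14.2 -43.4   0.2] frac [-0.0354 -0.1084  0.0005] turn deg [-0.05  0.09  0.03] frac [-0.0004  0.0007  0.0003] q [ 0.25  0.04  1.92 -0.    1.18 -0.24]
```

View pics/w23.png

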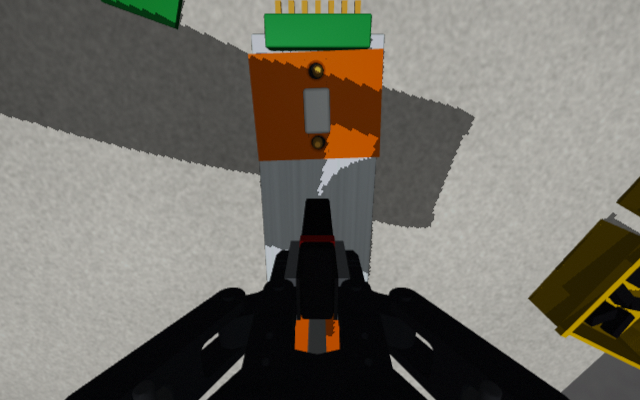

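```bash
python3 -m handwheel '{"delta_pos":[[0,-0.012,0],[-0.003,-0.018,0],[-0.006,-0.02,0],[-0.008,-0.018,0],[-0.008,-0.014,0],[-0.006,-0.01,0],[-0.003,-0.006,0],[-0.001,-0.002,0]],"turn":[[0,0,0],[0,0,0],[0,0,0],[0,0,0],[0,0,0],[0,0,0],[0,0,0],[0,0,0]]}'; python3 -m handwheel '{"delta_pos":[[0,0,0],[0,0,0],[0,0,0],[0,0,0],[0,0,0],[0,0,0],[0,0,0],[0,0,0]],"turn":[[0,0,0],[0,0,0],[0,0,0],[0,0,0],[0,0,0],[0,0,0],[0,0,0],[0,0,0]]}'; python3 - <<'E'
from h import *
plan([533,203.7,186.5],np.radians(27.6))
for i in range(4):
    s=sensors.state(); print(round(s['time'],2),s['tool_pos'].round(2),s['force'].round(2),s['ft_torque'].round(3),s['qvel'].round(2))
    n=('wrist','side','top','wrist')[i]; w=cams.read_camera(n);cv2.imwrite(f'pics/f{i}.png',w[:,:,::-1])
a=cv2.imread('pics/f3.png')[0:200,220:420]; b=cv2.imread('pics/f1.png')[130:310,180:360]
cv2.imwrite('pics/f.png',np.hstack([cv2.resize(x,(400,400),interpolation=cv2.INTER_CUBIC) for x in (a,b)]))
E
```

```text
time: 32.07
tool_pos: [532.3, 203.7, 181.8]
ee_rot: [-0.605, 0.605, -0.366, 0.366]
force: [0.1, 0.2, -6.5]
opening: 15.2
time: 32.73
tool_pos: [532.2, 203.2, 181.1]
ee_rot: [-0.605, 0.606, -0.366, 0.366]
force: [-0.0, -0.2, -6.7]
opening: 14.9
tool delta mm [-0.1 -5.4  0.9] frac [-0.0001 -0.0135  0.0022] turn deg [ 0.1   0.09 -0.  ] frac [ 0.0008  0.0007 -0.    ] q [ 0.27 -0.    1.89 -0.    1.25 -0.21]
32.73 [532.23 203.24 181.08] [-0.01 -0.21 -6.71] [-0.012  0.016 -0.015] [ 0.  0. -0. -0.  0.  0.]
32.78 [532.24 203.26 181.13] [-0.14 -0.77 -6.78] [0.05  0.066 0.028] [-0.  0.  0. -0. -0.  0.]
32.83 [532.24 203.27 181.11] [-0.26 -0.55 -6.59] [-0.017  0.045  0.005] [-0. -0.  0. -0. -0.  0.]
32.88 [532.25 203.28 181.15] [-0.17 -0.88 -8.72] [ 0.025  0.005 -0.013] [-0. -0. -0. -0.  0. -0.]
```

View pics/f.png

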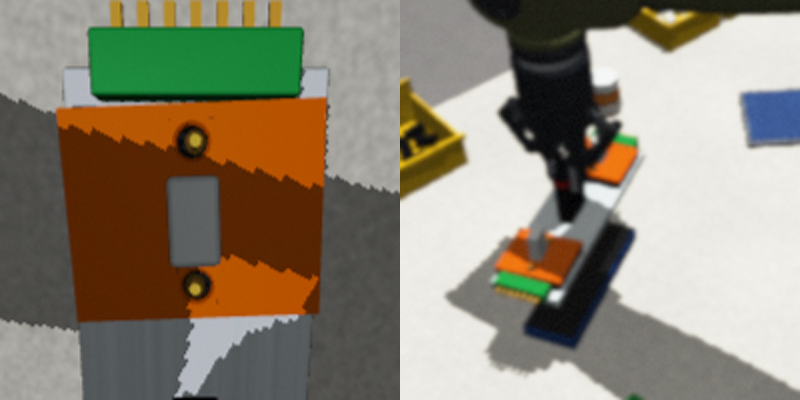

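View pics/f2.png

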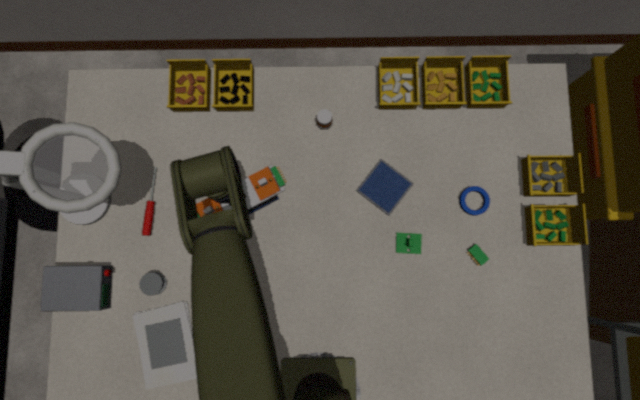

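```bash
python3 -m handwheel '{"delta_pos":[[0,-0.002,0],[0,-0.004,0.001],[0,-0.004,0.001],[0,-0.003,0],[0,0,0],[0,0,0],[0,0,0],[0,0,0]],"turn":[[0,0,0],[0,0,0],[0,0,0],[0,0,0],[0,0,0],[0,0,0],[0,0,0],[0,0,0]]}'; python3 - <<'E'
from h import *
import pickle
s=sensors.state(); p=cams.camera_params('wrist'); w=cams.read_camera('wrist')
print(round(s['time'],2),s['tool_pos'].round(2),s['force'].round(2),s['ft_torque'].round(3),s['qvel'].round(2))
pickle.dump((p,s),open('g.pkl','wb')); cv2.imwrite('pics/g.png',w[:,:,::-1])
b=cams.read_camera('side');cv2.imwrite('pics/gs.png',b[:,:,::-1])
cv2.imwrite('pics/gc.png',cv2.convertScaleAbs(cv2.resize(w[0:190,230:410,::-1],None,fx=3,fy=3,interpolation=cv2.INTER_CUBIC),alpha=1.3))
cv2.imwrite('pics/gsc.png',cv2.resize(b[160:300,190:330,::-1],None,fx=4,fy=4,interpolation=cv2.INTER_CUBIC))
E
```

```text
time: 33.6
tool_pos: [532.8, 203.6, 186.2]
ee_rot: [-0.605, 0.606, -0.366, 0.365]
force: [0.6, 0.3, -7.2]
opening: 14.9
33.6 [532.84 203.63 186.2 ] [ 0.62  0.27 -7.17] [-0.023  0.026  0.01 ] [-0. -0.  0.  0.  0. -0.]
```

View pics/gc.png

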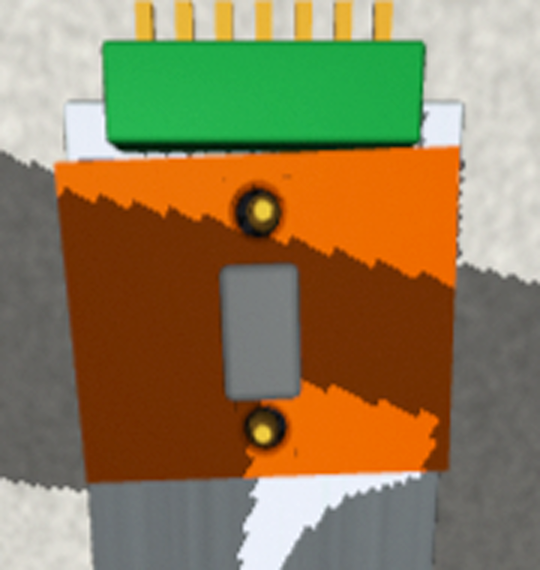

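View pics/gsc.png

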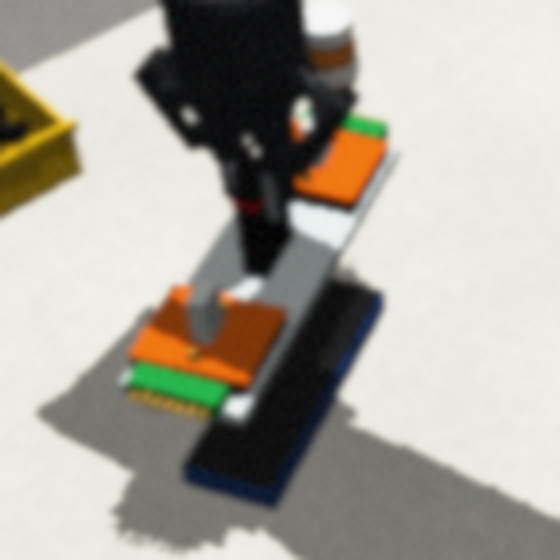

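```bash
python3 - <<'E'
from pnp import *
import pickle
p,s=pickle.load(open('g.pkl','rb'))
A=lambda c:((c[0]+.5)/3-.5+230,(c[1]+.5)/3-.5)
im=np.array([A(c) for c in [(55,163),(461,147),(447,471),(86,482)]]); fit(p,s,im,4)
# carrier width scale: depth at far edge & near
f=290.4
R=np.array(p['R']);C=-R.T@np.array(p['t'])
for (l,r,v) in((66,463,101),(91.5,436.5,520)):
    a,b=A((l,v)),A((r,v)); d=f*76/(b[0]-a[0]); m=((a[0]+b[0])/2,a[1])
    X=R.T@(np.linalg.inv(np.array(p['intrinsics']))@np.array([m[0],m[1],1])*d)+C; print('carrier top pt',X.round(1))
for z in (120,130): print(z,back(p,A((66,101)),z).round(1),back(p,A((463,101)),z).round(1))
E
```

```text
err 0.28 y tilt deg -0.43 x tilt -0.64 orig in tool [ 0.9 65.8  2.5] world [535.4 204.  120.4]
carrier top pt [478.6 307.7 128.2]
carrier top pt [516.7 234.9 130.2]
120 [442.8 290.6 120. ] [513.1 327.3 120. ]
130 [445.4 290.  130. ] [512.1 324.8 130. ]
```

The fit shows the carrier level (tilt about 0.5°), underside at z about 120 (100 mm above the rest) and steady. I'm handing in.

```bash
python3 - <<'E'
from station import close_job, sensors
s=sensors.state(); print(s['time'],s['tool_pos'],s['force'],s['opening']); print(close_job())
E
```

```text
33.7 [532.86305748 203.62581231 186.19214452] [ 0.03904464  0.2077509  -6.85862508] 14.852594125380964
the job is handed in; nothing more can be done
None
```

I lowered the loose orange cover over both pins of the empty bed until it touched down and let go with the carrier on its rest. I then gripped the handle and lifted, but it took two tries, and I handed in at 33.7 s while holding the carrier above the rest.

**The failed first lift:** I gripped the handle too deep at 100 N. The arm chattered, and the carrier pitched about 8° or more and crept upward in the jaws. I set it back on the rest, which left it about 15 mm off along its length. I regripped nearer the handle top at 60 N, lifted again and shifted it about 15 mm back over the rest.

**Last checks:**
- **Height and level:** the underside was about 100 mm above the rest and the tilt was about 0.5°.
- **Steadiness:** the joints were still, with a steady load of about 7 N and almost no moment.
- **Fitted cover:** it measured level, but it sits turned about 3° in its pin clearance.
- **New cover:** I only judged it flush by eye, in the wrist and side views. The side camera can't show a gap under about 2 mm.
- **Bystanders:** the flux jar, tape roll, screwdriver, reel and spare connector looked unmoved in the last top view. The green look-alike nearest the carrier was hidden by the arm there.

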